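# Rack the spanner and swing the keeper bar shut

## Task

The spanner rack is going out to a job: lay the big spanner from the bench flat in the empty middle slot of the sloping rack, jaw end uppermost like its neighbours and its ring end down against the bottom ledge, then swing the keeper bar up across the spanners until it clicks fully home in its catch. The small spanner stays out on the bench, and everything else stays where it is.

Things in the scene. Friction and masses are not known exactly. Their poses are not given: they have to be found in the camera images.
- rack: Grey sheet-steel spanner rack, bolted to the bench, 202 x 242 mm on plan and 155 mm high at the back; its bed faces the robot and slopes up away from it at 27 degrees. Origin on the bench under the middle of the bed; x runs away from the robot (up the slope, level), y to its left, z up.
- rack_bed: The rack's sloping bed, a plate 226 mm (x) by 236 mm (y). Origin on its face, at the middle, 100 mm above the bench; x up the slope, y to the left, z square off the face (27 degrees from vertical, leaning towards the robot). Three slots run along x, centred at y = +60, 0 and -60 mm: a 192 mm spanner in the left, a 156 mm one in the right, the middle one empty.
- slot (a point): Centre of the empty middle slot on the bed's face (bed x -9, y 0, z 0 mm): the big spanner's origin when it rests on the ledge. Black guide lugs 8 mm high bound the slot: it is 43 mm wide near the top (bed x +35 to +98 mm), 33 mm near the bottom (-103 to -74); between them the face is clear. The bottom ledge stands 8 mm off the face, upper side at bed x = -105 mm.
- spanner: The big loose spanner on the bench, plain steel, 192 mm long, 36 mm wide over the open jaw, 26 mm over the ring, 6 to 7 mm thick, about 140 g. Origin mid-length on its underside; y runs along it to the open jaw (tip +96 mm, ring end -96 mm), z up. Fingers meet its sides as a straight taper, 9 mm wide at y = -66 to 36 mm at y = +84 (20 mm at y = -10).
- spanner_grip (a point): Point on the big spanner at y = -10 mm, half-way through its thickness (3.2 mm above its underside).
- spanner_jaw (a point): Point in the big spanner's jaw at y = +85 mm, half-way through its thickness.
- keeper (a joint): Keeper bar's swing about a line square to the bed, rad: 0 = shut (across the spanners, pointing to the bed's -y, against a stop), 1.57 = parked along the bed's left side, pointing down the slope; to 1.75. It stays where left (1 N at the knob to swing it up). From 0.077 its end rides over a sprung ball in the catch (6 N at the knob), which pops into a hole in the bar at 0.
- keeper_hinge (a point): Centre of the keeper's hinge: in the bed's frame at x +22, y +100, z +10 mm (underside of the bar). The bar is flat steel 16 mm wide, 5 mm thick, 216 mm long from the hinge; its underside passes 10 mm off the bed's face, over the lugs and over spanners that lie flat.
- keeper_knob (a point): Middle of the round black knob near the bar's free end, 165 mm from the hinge axis and 33.5 mm off the bed's face. Knob 17 mm across, 25 mm tall, standing square off the bar (from 21 to 46 mm off the face). The catch on the right ends 20 mm off the face, its near edge 23 mm past the knob's axis when shut.
- rack_spanner_a: 192 mm spanner lying loose in the left slot, jaw up.
- rack_spanner_b: 156 mm spanner lying loose in the right slot, jaw up.
- small_spanner: Small loose spanner on the bench, 156 mm long, 29 mm wide, same shape as the big one; it stays out.
- tee: Brass tee fitting, 46 x 56 x 25 mm, on the bench to the left of the rack.
- elbow: Grey elbow fitting, 55 x 74 x 24 mm, on the bench to the right of the rack.
There are look-alikes about, which are no part of the job. What is shaped like the spanner but purple is not meant.

How it is judged:
On the way:
1. The big spanner lies flat in the middle slot, jaw up and ring end at the ledge, let go, the keeper bar not yet shut (x of spanner_jaw in the frame of rack_bed between 0.066 and 0.083 m and y of spanner_jaw in the frame of rack_bed between -0.009 and 0.009 m and z of spanner_jaw in the frame of rack_bed between -0.001 and 0.007 m and y of spanner_grip in the frame of rack_bed between -0.009 and 0.009 m and z of spanner_grip in the frame of rack_bed between -0.001 and 0.007 m and value of joint keeper above 0.2 rad and contact force between the fingers and spanner below 0.1 N), for 0.2 s.
At the end, for the whole second after the job is handed in: The big spanner lies flat in the middle slot (within 9 mm of its centre line, face to face with the bed within 4 mm, jaw up, ring end within 7 mm of the ledge), at rest and let go; the keeper bar stands within 0.012 rad of fully shut, held by the ball (x of spanner_jaw in the frame of rack_bed between 0.066 and 0.083 m and y of spanner_jaw in the frame of rack_bed between -0.009 and 0.009 m and z of spanner_jaw in the frame of rack_bed between -0.001 and 0.007 m and y of spanner_grip in the frame of rack_bed between -0.009 and 0.009 m and z of spanner_grip in the frame of rack_bed between -0.001 and 0.007 m and value of joint keeper below 0.012 rad and linear speed of spanner below 0.02 m/s); the robot touches nothing.
It fails at once if a spanner already in the rack is moved by more than 25 mm (distance of any of rack_spanner_a, rack_spanner_b from where it was at the start of the episode above 0.025 m).
It fails at once if the small spanner on the bench is moved by more than 25 mm (distance of small_spanner from where it was at the start of the episode above 0.025 m).
It fails at once if a fitting beside the rack (tee, elbow) is moved by more than 25 mm (distance of any of tee, elbow from where it was at the start of the episode above 0.025 m).
It also fails if it takes over 59 s, if anything falls off the work surface, if the arm or the gripper's body presses on something with over 40 N, if the wrist force passes 120 N, or if a joint passes its speed limit or range.

## Robot

A 7-joint arm with a two-finger parallel gripper is mounted at the origin on a cart in front of the work surface, level with it; the furniture and walls round the work are solid. World frame = base frame: x ahead of the robot, y to its left, z up, the work surface at z = 0. Lengths are in m, angles in rad, forces in N, time in s.
With the tool pointing down it reaches from about 0.4 to 0.85 m from the base axis. Payload 4.5 kg.
Tool frame: the origin (TCP) lies midway between the tips of the shut fingers; the grasp point (between the pads) lies 19 mm behind it (r.grip_point_offset is the distance from the TCP to the grasp point, in m); z points along the fingers, y is the line along which they close (so a half turn about z gives the same grasp; the last joint's range is limited). The gripper opens to 88 mm and grips with 3 to 60 N. Pads are 18 mm wide; open, the fingers measure 123 mm over their backs; the gripper's body (75 mm by 187 mm) begins 45 mm behind the grasp point.
Start: joints at [1.373, 0.689, -0.195, 1.565, 0.157, 0.902, -0.215], TCP at [0.144, -0.608, 0.239] pointing down, gripper open.
Joint ranges: [-3.01, 3.01], [-0.46, 2.08], [-1.47, 1.51], [0.13, 2.56], [-1, 4.14], [0.04, 2.09], [-2.66, 2.66]. Speed limits (rad/s): [2.57, 2.57, 3.14, 3.14, 3.14, 3.14, 3.14].

## Interface

Orientations are given as a unit quaternion [x, y, z, w].
In Python, from plant import r, optics gives the robot as it stands.
- The arm moves only by the shell command python3 -m pendant 'ROWS' [OPENING] [FORCE]. ROWS is JSON, a list of rows, each a list of 6 numbers: the shift along the tool's x, y, z as a fraction of full scale, then the turn, a rotation vector about the tool's x, y, z as a fraction of full scale. A call has 1 to 5 rows; each row shifts and turns the commanded pose from where the row before left it, along the tool's axes as they then stand; what a row does not reach is not made up. Full scale, the value 1, is 0.025 m for a shift and pi rad for a turn. A row lasts 1/12 s, in which the tool goes at most 41.7 mm and 7.16 degrees, less where a joint would pass 70% of its speed; a pose out of reach is approached as far as the arm can. A call with a number of a shift or a turn outside -1 to 1 is refused whole. A call with a gripper value outside its range is refused whole. OPENING is the opening, from -1 (shut) to 1 (fully open), set as the call begins (- or left out, the last holds). The fingers move at their own pace and stop on an object; FORCE is the grip in N (left out, the last holds). Time passes only in rows, so rows that do not move let the fingers close. It gives the time, the measured TCP pose, the force, the opening and the grip force at its end, in the units of the state.
- r.get_state(): the state, without advancing time (a new reading comes with each control period).
- optics.snapshot(name): name is "scene" or "top" or "wrist"; returns (picture, depth): 480x640x3 uint8, blue, green, red; 480x640 float32, m along the optical axis (not along the pixel's ray), 0 where there is no reading.
- optics.calibration(name): a dict with "vfov" (degrees; the focal length in pixels is half the picture's height over the tangent of half this angle, whatever the lens; pixels are square), "cx", "cy" (the principal point, pixels), "k1" (the pictures are not rectified: a ray, as slopes to the right and down, at radius r is drawn at 1 + k1 r^2 times it, then the intrinsics apply), "cam_to_world" (4x4, takes a point from camera to world coordinates); the wrist camera has in their place "tool_from_camera" (4x4, takes a point from camera to tool coordinates, whose origin is the TCP and whose axes are the flange's). Camera axes: x right, y up, looking along -z (the intrinsics and any distortion apply to the point x, -y, -z); pixel columns grow to the right and rows downward; lengths in m; the calibration is good to about 2 mm. A picture is of the moment at which its call begins: read the wrist's pose just before it. calibration takes no time and is no camera call.
- r.finish_job(): hands the job in; it is judged then, once.
The state is a dict: "clock": time; "q": joint angles; "qd": joint speeds; "joint_torque": joint torques, N m; "tool_pos": TCP position; "eef_rot": TCP orientation; "contact_force": force on the tool from outside, world axes, zero at the start; "moment": the same for the moment, N m; "opening": opening from 0.0 (shut) to 1.0 (fully open); "finger_force": force on a finger pad.
Only numpy, scipy, OpenCV 4.12 (cv2) and the standard library are available. Lean on these libraries where they do the work, as an engineer would, in place of code of your own. Each camera call takes 0.05 s, during which the arm holds its last target. There are 200 camera calls.

## Working session

There is one attempt and no reset: what is moved stays moved. The work goes in short steps, Python scripts to look and compute and a shell command to move; the robot and the scene stay as the last step left them, time stands still between calls to the robot, and variables do not carry over. Pictures are saved under pics/ and viewed, at most 11 in all, crops included, and the job is handed in when it is done.

```bash
ls; mkdir -p pics; python3 - <<'E'
from plant import r, optics
import cv2,numpy as np
for n in ["scene","top"]:
    p,d=optics.snapshot(n); cv2.imwrite(f"pics/{n}0.png",p); np.savez(f"pics/{n}0.npz",p=p,d=d)
    print(n,optics.calibration(n))
print(optics.calibration("wrist")); print(r.get_state())
E
```

```text
pics
scene {'vfov': 53.4641479973104, 'cx': 317.14841035324037, 'cy': 248.11417383516275, 'k1': -0.06324545135857206, 'cam_to_world': array([[-0.82356989,  0.28835824, -0.48844873,  0.14144943],
       [-0.56696245, -0.44418141,  0.6937265 ,  0.62143295],
       [-0.01691809,  0.84826434,  0.52930273,  0.60132485],
       [ 0.        ,  0.        ,  0.        ,  1.        ]])}
top {'vfov': 49.27586273347201, 'cx': 322.8662557531977, 'cy': 253.37894642271218, 'k1': -0.09536723775055715, 'cam_to_world': array([[-0.03047714,  0.99880901, -0.03810132,  0.54142605],
       [-0.99925474, -0.0313498 , -0.0225199 ,  0.00468134],
       [-0.02368755,  0.03738658,  0.99902009,  1.10786929],
       [ 0.        ,  0.        ,  0.        ,  1.        ]])}
{'vfov': 60.88750993399951, 'cx': 320.0935737757653, 'cy': 238.1950116523022, 'k1': -0.08623182369008037, 'tool_from_camera': array([[ 7.19788265e-04,  9.58020290e-01,  2.86699503e-01,
         7.36490303e-02],
       [ 9.99999741e-01, -6.89280105e-04, -2.07338175e-04,
         5.66184892e-04],
       [-1.01791468e-06,  2.86699578e-01, -9.580205
[... 162 characters left out ...]
0.68988901, -0.19449676,  1.56618994,  0.15730642,
        0.90249192, -0.21511518]), 'qd': array([ 1.01841628e-03, -2.96318090e-03, -8.28269728e-04, -2.60264159e-03,
        3.24900025e-05,  2.95627497e-04,  4.84240625e-04]), 'joint_torque': array([-2.91813187e-03, -5.28502715e+01, -1.27107482e+00, -1.53835970e+01,
       -5.24441432e-02,  2.06472730e-03,  1.39759879e-05]), 'tool_pos': array([ 0.14340683, -0.6077719 ,  0.23800991]), 'eef_rot': array([ 9.93288021e-01,  1.15664496e-01, -1.57963569e-04, -7.78608302e-04]), 'contact_force': array([-0.72274721,  0.20351129,  0.4177127 ]), 'moment': array([-0.00095365, -0.01683949, -0.02276196]), 'finger_force': 0.0, 'opening': 0.9993125166864799}
```

View pics/top0.png

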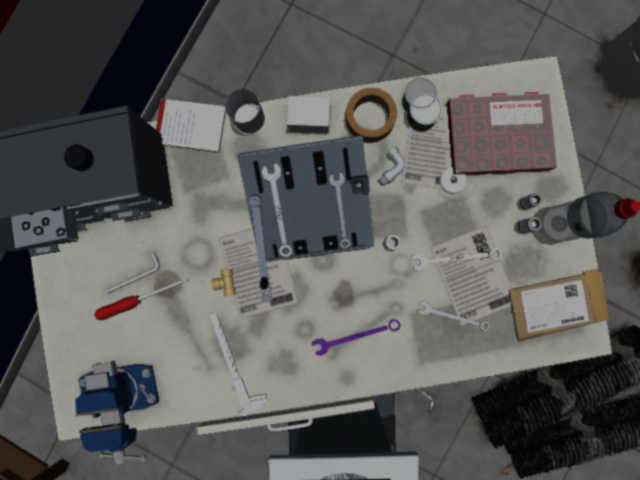

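View pics/scene0.png

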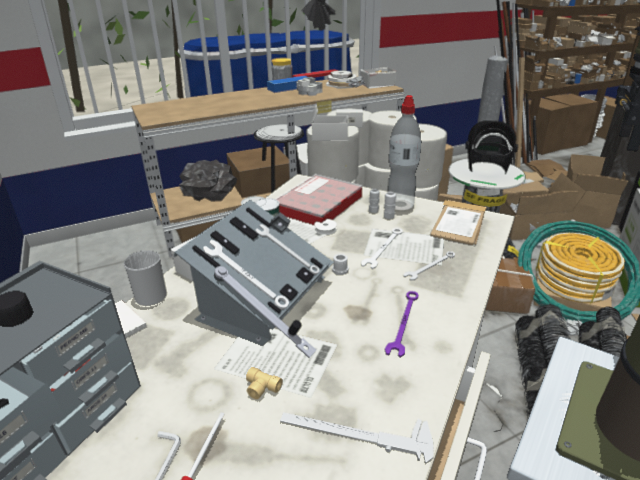

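The top view shows three candidates. Spanner A has its jaw at (418,263) and ring at (495,253), and is the longest. Spanner B has its jaw at (423,308) and ring at (486,326), and is shorter. The purple one at (355,337) is excluded. I'll measure the lengths and check with one crop.

```bash
cat > h.py <<'E'
import numpy as np, cv2
from plant import r, optics
from scipy.spatial.transform import Rotation as R
def cam(name,T=None):
    c=optics.calibration(name); f=240/np.tan(np.radians(c['vfov']/2))
    if name=='wrist':
        s=r.get_state() if T is None else T
        M=np.eye(4); M[:3,:3]=R.from_quat(s['eef_rot']).as_matrix(); M[:3,3]=s['tool_pos']
        return f,c['cx'],c['cy'],c['k1'],M@c['tool_from_camera']
    return f,c['cx'],c['cy'],c['k1'],c['cam_to_world']
def ray(C,uv):
    f,cx,cy,k,M=C; uv=np.atleast_2d(np.asarray(uv,float)); d=(uv-[cx,cy])/f
    x=d.copy()
    for _ in range(20): x=d/(1+k*(x**2).sum(1,keepdims=True))
    v=np.c_[x[:,0],-x[:,1],-np.ones(len(x))]
    return M[:3,3],v@M[:3,:3].T      # depth along axis multiplies v
def onplane(C,uv,n=(0,0,1),p=(0,0,0)):
    o,v=ray(C,uv); n=np.array(n,float); t=((np.array(p)-o)@n)/(v@n); return o+v*t[:,None]
def depthpts(C,uv,d):
    o,v=ray(C,uv); uv=np.atleast_2d(uv).astype(int); return o+v*d[uv[:,1],uv[:,0]][:,None]
def proj(C,P):
    f,cx,cy,k,M=C; q=(np.atleast_2d(P)-M[:3,3])@M[:3,:3]; x=np.c_[q[:,0],-q[:,1]]/-q[:,2:]
    return x*(1+k*(x**2).sum(1,keepdims=True))*f+[cx,cy]
E
python3 - <<'E'
from h import *
z=np.load('pics/top0.npz'); p,d=z['p'],z['d']; C=cam('top')
for n,a,b in [('A',(418,263),(495,253)),('B',(423,308),(486,326)),('purple',(315,347),(399,324))]:
    P=onplane(C,[a,b],p=(0,0,.005)); print(n,P.round(3).tolist(),np.linalg.norm(P[0]-P[1]))
# bed plane
pts=[(265,200),(300,180),(310,220),(355,220),(320,150),(300,240),(310,200)]
Q=depthpts(C,pts,d); print(Q.round(3)); 
u,v=np.mgrid[240:375,130:262].reshape(2,-1); A=depthpts(C,np.c_[u,v],d); A=A[(A[:,2]>.04)&(A[:,2]<.2)]
best=None; rng=np.random.default_rng(0)
for _ in range(500):
    t=A[rng.choice(len(A),3,0)]; n=np.cross(t[1]-t[0],t[2]-t[0]); l=np.linalg.norm(n)
    if l<1e-6: continue
    n/=l; k=abs((A-t[0])@n)<.002
    if best is None or k.sum()>best.sum(): best=k
I=A[best]; c=I.mean(0); n=np.linalg.svd(I-c,full_matrices=False)[2][2]; n*=np.sign(n[2]); print('plane',best.sum(),len(A),c,n,np.degrees(np.arccos(n[2])))
big=np.zeros((600,800,3),np.uint8)
a=cv2.resize(p[235:340,400:510],None,fx=3.6,fy=3.6,interpolation=3); b=cv2.resize(p[130:310,235:375],None,fx=3.1,fy=3.1,interpolation=3)
big[:a.shape[0],:a.shape[1]]=a; big[:b.shape[0],400:400+b.shape[1]]=b[:,:400]
cv2.imwrite('pics/c1.png',big)
E
```

```text
A [[0.557, -0.17, 0.005], [0.573, -0.335, 0.005]] 0.16518676994973192
B [[0.462, -0.177, 0.005], [0.42, -0.309, 0.005]] 0.13875088056817078
purple [[0.387, 0.052, 0.005], [0.43, -0.126, 0.005]] 0.1829846883794242
[[ 0.686  0.135  0.11 ]
 [ 0.72   0.066  0.121]
 [ 0.647  0.051  0.082]
 [ 0.645 -0.038  0.076]
 [ 0.77   0.026  0.147]
 [ 0.609  0.073  0.074]
 [ 0.684  0.049  0.102]]
plane 7236 13745 [0.69006305 0.04873598 0.10506502] [-0.45361455 -0.04777673  0.88991641] 27.137254549067
```

View pics/c1.png

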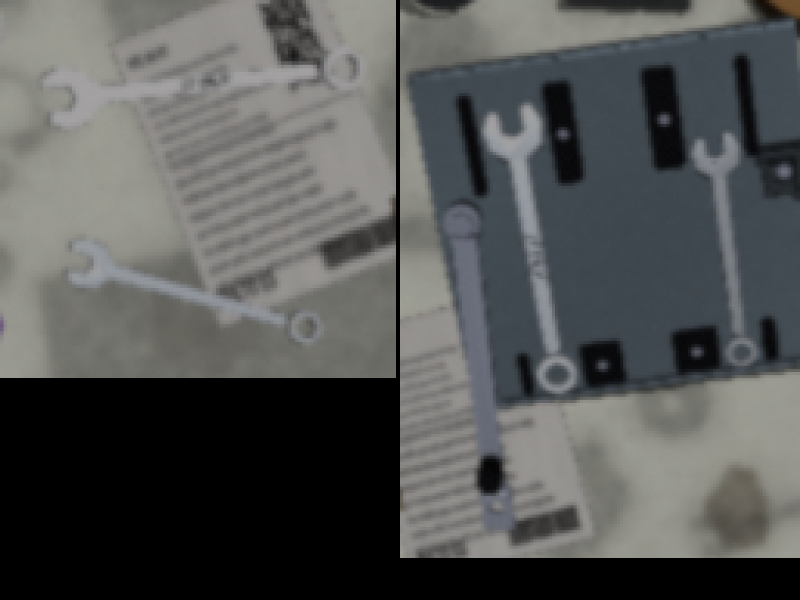

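Span A measures about 190 mm tip to end in the top view, and span B about 155 mm. A is therefore the big spanner, with its jaw at the left (412,262). The crop confirms the same shape, in steel. The rack fits at 27.1° slope and 6° yaw. Next I'll move over spanner A for a close look.

```bash
M="python3 -m pendant"
$M '[[0.985,-0.5,0.18,0,0,0],[0.985,-0.5,0.18,0,0,0],[0.985,-0.5,0.18,0,0,0],[0.985,-0.5,0.18,0,0,0],[0.985,-0.5,0.18,0,0,0]]' 
$M '[[0.985,-0.5,0.18,0,0,0],[0.985,-0.5,0.18,0,0,0],[0.985,-0.5,0.18,0,0,0],[0.985,-0.5,0.18,0,0,0],[0.985,-0.5,0.18,0,0,0]]' 
$M '[[0.985,-0.5,0.18,0,0,0],[0.985,-0.5,0.18,0,0,0],[0.985,-0.5,0.18,0,0,0],[0.985,-0.5,0.18,0,0,0],[0.985,-0.5,0.18,0,0,0]]' 
$M '[[0.985,-0.5,0.18,0,0,0],[0.985,-0.5,0.18,0,0,0],[0.985,-0.5,0.18,0,0,0],[0.985,-0.5,0.18,0,0,0],[0.985,-0.5,0.18,0,0,0]]' 
$M '[[0,0,0,0,0,-0.0327],[0,0,0,0,0,-0.0327],[0,0,0,0,0,-0.0327],[0,0,0,0,0,-0.0327],[0,0,0,0,0,-0.0327]]'
$M '[[0,0,0,0,0,-0.0327],[0,0,0,0,0,-0.0327],[0,0,0,0,0,-0.0327],[0,0,0,0,0,-0.0327],[0,0,0,0,0,-0.0327]]'
$M '[[0,0,0,0,0,-0.0327],[0,0,0,0,0,-0.0327],[0,0,0,0,0,-0.0327],[0,0,0,0,0,-0.0327],[0,0,0,0,0,0]]'
python3 - <<'E'
from h import *
s=r.get_state(); p,d=optics.snapshot('wrist'); np.savez('pics/w1.npz',p=p,d=d,M=cam('wrist',s)[4]); cv2.imwrite('pics/w1.png',p); print(s['q'].round(2))
C=cam('top'); t=np.array([-0.4536,-0.0478,.8899]);n=t/np.linalg.norm(t); c=np.array([.69006,.04874,.10507])
P=onplane(C,[(287.6,172.9),(320.2,168.4),(300.2,247.7),(330.8,243.5)],n,c+.008*n); print(P.round(4))
E
```

```text
clock: 0.52
tool_pos: [0.2498, -0.518, 0.2157]
eef_rot: [0.993, 0.116, -0.0, -0.0]
contact_force: [0.3, -0.4, -0.1]
opening: 1.0
finger_force: 0.0
clock: 0.93
tool_pos: [0.3552, -0.4289, 0.1932]
eef_rot: [0.993, 0.116, -0.0, -0.0]
contact_force: [0.3, 0.1, 0.4]
opening: 1.002
finger_force: 0.0
clock: 1.35
tool_pos: [0.4607, -0.3398, 0.1707]
eef_rot: [0.993, 0.116, -0.0, -0.0]
contact_force: [-0.3, -0.6, 0.5]
opening: 0.999
finger_force: 0.0
clock: 1.77
tool_pos: [0.5661, -0.2507, 0.1481]
eef_rot: [0.993, 0.116, -0.0, -0.0]
contact_force: [1.1, -0.3, -0.3]
opening: 1.0
finger_force: 0.0
clock: 2.18
tool_pos: [0.5652, -0.2517, 0.1483]
eef_rot: [0.93, 0.367, -0.0, -0.0]
contact_force: [-0.3, -0.7, -0.5]
opening: 1.002
finger_force: 0.0
clock: 2.6
tool_pos: [0.5651, -0.2518, 0.1483]
eef_rot: [0.807, 0.591, -0.0, -0.0]
contact_force: [0.5, -0.1, -0.0]
opening: 1.0
finger_force: 0.0
clock: 3.02
tool_pos: [0.565, -0.252, 0.1482]
eef_rot: [0.67, 0.742, -0.0, -0.001]
contact_force: [0.1, -0.0, -0.8]
opening: 1.005
finger_force: 0.0
[ 0.61  0.83 -0.49  1.66  0.51  0.79 -0.01]
[[0.7315 0.0881 0.1373]
 [0.7378 0.0267 0.1372]
 [0.5939 0.073  0.0664]
 [0.6003 0.0117 0.0663]]
```

View pics/w1.png

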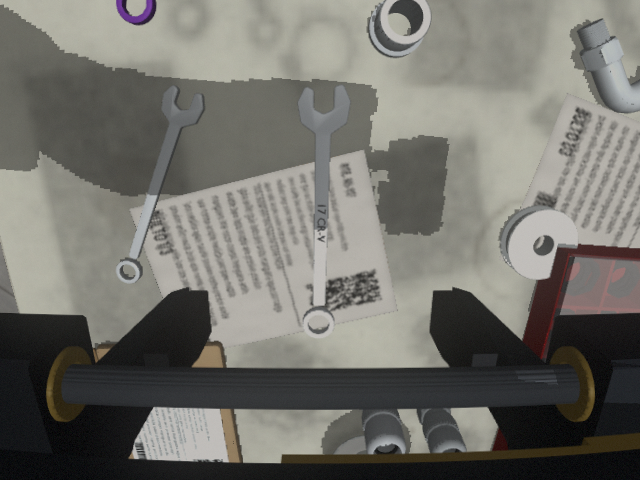

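The wrist view shows the big spanner lying vertically: jaw tips about (307,88) and (343,87), ring end (318,338). The small one is clear at its left, about 135 mm away. I'll compute the pick and bed frame from this.

```bash
cat >> h.py <<'E'
up=np.array([.73465,.0574,.13725]); lo=np.array([.5971,.04235,.06635])
bx=(up-lo)/np.linalg.norm(up-lo); nn=np.array([-0.4536,-0.0478,.8899]); by=np.cross(nn,bx); by/=np.linalg.norm(by); bz=np.cross(bx,by)
B=np.c_[bx,by,bz]; b0=(up+lo)/2-.008*bz+.011*bx
def bed(P): return (np.atleast_2d(P)-b0)@B
def tobed(x,y,z): return b0+B@np.array([x,y,z])
def plan(pos,Rt):
    s=r.get_state(); R0=R.from_quat(s['eef_rot']); Rt=R.from_matrix(Rt)
    d=np.array(pos)-s['tool_pos']
    print('turn',((R0.inv()*Rt).as_rotvec()/np.pi).round(4),'shift in target axes',(Rt.inv().apply(d)/.025).round(3),'in present axes',(R0.inv().apply(d)/.025).round(3))
E
python3 - <<'E'
from h import *
z=np.load('pics/w1.npz'); C=cam('wrist')[:4]+(z['M'],); p=z['p']
J=onplane(C,[(307,88),(343,87)],p=(0,0,.0065)).mean(0); E=onplane(C,[(318,338)],p=(0,0,.004))[0]
# shaft centre by mask per row
hsv=cv2.cvtColor(p,cv2.COLOR_BGR2HSV)
print('len',np.linalg.norm(J-E),J.round(4),E.round(4))
for row in (140,160,180,205,225,270,290):
    print(row,p[row,305:340,:].mean(1).astype(int).tolist())
u=(J-E);u[2]=0;u/=np.linalg.norm(u); o=(J+E)/2; g=o-.010*u; print('grip',g.round(4),'dir az',np.degrees(np.arctan2(u[1],u[0])))
y=np.array([u[1],-u[0],0]); zt=np.array([0,0,-1.]); x=np.cross(y,zt); print('x',x)
g[2]=.0025; plan(g,np.c_[x,y,zt]); print('b0',b0,'bx',bx,'bz',bz, proj(C,g))
E
```

```text
len 0.19024588215389113 [ 0.5585 -0.1594  0.0065] [ 0.5729 -0.3491  0.004 ]
140 [108, 106, 105, 105, 105, 105, 106, 106, 107, 101, 101, 122, 122, 123, 121, 122, 122, 124, 124, 122, 125, 125, 126, 126, 120, 107, 102, 106, 106, 105, 105, 106, 108, 105, 106]
160 [101, 102, 100, 102, 101, 102, 101, 101, 101, 97, 104, 120, 121, 123, 123, 123, 122, 124, 123, 122, 124, 124, 126, 123, 110, 133, 173, 171, 173, 172, 171, 172, 173, 172, 173]
180 [137, 154, 166, 172, 171, 170, 166, 155, 144, 120, 110, 123, 121, 124, 122, 122, 125, 123, 124, 125, 125, 125, 125, 116, 117, 138, 152, 164, 169, 170, 170, 171, 172, 171, 172]
205 [168, 159, 146, 141, 136, 140, 139, 146, 155, 144, 123, 122, 108, 77, 73, 72, 71, 70, 80, 90, 102, 120, 119, 137, 170, 167, 154, 136, 130, 134, 143, 148, 157, 163, 168]
225 [152, 169, 175, 175, 175, 176, 172, 157, 128, 104, 121, 121, 106, 93, 100, 112, 112, 111, 107, 108, 122, 123, 124, 136, 150, 161, 170, 173, 175, 175, 171, 162, 152, 140, 139]
270 [176, 179, 177, 176, 176, 175, 171, 170, 171, 182, 190, 190, 192, 190, 190, 189, 190, 191, 190, 190, 170, 153, 176, 177, 177, 175, 175, 175, 175, 176, 175, 175, 173, 174, 174]
290 [171, 167, 166, 166, 160, 133, 103, 105, 151, 192, 190, 189, 191, 191, 190, 191, 190, 190, 191, 178, 134, 91, 76, 54, 47, 49, 47, 49, 49, 50, 57, 57, 67, 81, 100]
grip [ 0.5665 -0.2643  0.0053] dir az 94.35491705553441
x [-0.07593448  0.99711281  0.        ]
turn [-0.0002 -0.0002  0.0067] shift in target axes [-0.495  0.018  5.83 ] in present axes [-0.499  0.011  5.829]
b0 [0.67923467 0.0513221  0.09969638] bx [0.88469279 0.09679845 0.45601395] bz [-0.45350578 -0.04778965  0.88997115] [[320.81715996 236.15575059]]
```

```bash
M="python3 -m pendant"
$M '[[-0.25,0,0.5,0,0,0.0067],[-0.25,0,0.7,0,0,0],[0,0.02,0.8,0,0,0],[0,0,0.9,0,0,0],[0,0,0.9,0,0,0]]' 0.02 
$M '[[0,0,0.9,0,0,0],[0,0,0.7,0,0,0],[0,0,0.43,0,0,0],[0,0,0,0,0,0],[0,0,0,0,0,0]]'
$M '[[0,0,0,0,0,0],[0,0,0,0,0,0],[0,0,0,0,0,0],[0,0,0,0,0,0],[0,0,0,0,0,0]]' -1 30
```

```text
clock: 3.48
tool_pos: [0.5668, -0.265, 0.052]
eef_rot: [0.68, 0.733, -0.0, 0.0]
contact_force: [0.6, 0.0, -0.2]
opening: 0.651
finger_force: 0.0
clock: 3.9
tool_pos: [0.567, -0.2645, 0.0024]
eef_rot: [0.68, 0.734, -0.0, -0.0]
contact_force: [0.0, -0.2, 0.6]
opening: 0.511
finger_force: 0.0
clock: 4.32
tool_pos: [0.5671, -0.2644, 0.0031]
eef_rot: [0.679, 0.734, -0.0, 0.0]
contact_force: [-0.3, 0.5, 0.0]
opening: 0.2
finger_force: 29.9
```

```bash
M="python3 -m pendant"
$M '[[0,0,-0.4,0,0,0],[0,0,-0.7,0,0,0],[0,0,-1,0,0,0],[0,0,-1,0,0,0],[0,0,-1,0,0,0]]' 
$M '[[0,0,-1,0,0,0],[0,0,-1,0,0,0],[0,0,-1,0,0,0],[0,0,-0.9,0,0,0],[0,0,0,0,0,0]]' 
python3 - <<'E'
from h import *
s=r.get_state(); p,d=optics.snapshot('wrist'); np.savez('pics/w2.npz',p=p,d=d,M=cam('wrist',s)[4]); cv2.imwrite('pics/w2.png',p)
plan(tobed(-.019,0,.12),np.c_[bx,-by,-bz])
E
```

```text
clock: 4.73
tool_pos: [0.5668, -0.2641, 0.107]
eef_rot: [0.679, 0.734, -0.0, -0.0]
contact_force: [-0.0, -0.1, -1.6]
opening: 0.199
finger_force: 29.8
clock: 5.15
tool_pos: [0.5698, -0.2647, 0.2084]
eef_rot: [0.679, 0.734, 0.002, 0.004]
contact_force: [1.1, -0.8, -1.4]
opening: 0.197
finger_force: 29.8
turn [-0.1145  0.1184  0.4807] shift in target axes [  2.443 -12.09    1.593] in present axes [12.173  2.532  0.308]
```

View pics/w2.png

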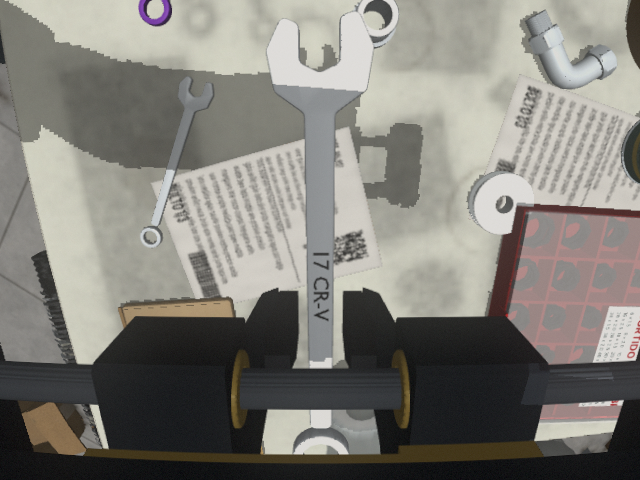

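Spanner is held. In the wrist view the jaw tips are at (283,17) and (352,12), and the shaft runs down column 320. I'll measure how it sits in the hand.

```bash
python3 - <<'E'
from h import *
z=np.load('pics/w2.npz'); c=cam('wrist')[:4]+(optics.calibration('wrist')['tool_from_camera'],); d=z['d']
uv=[(283,20),(353,16),(295,70),(345,70),(320,95),(319,130),(320,170),(320,240),(320,300),(320,340),(320,360),(320,437)]
print((depthpts(c,uv,d)*1000).round(1))
p=z['p'].astype(int)
print(p[130,295:350].sum(1)//3, p[240,295:350].sum(1)//3)
s=r.get_state(); print(s['q'].round(3),s['tool_pos'],s['eef_rot'].round(4),s['opening'])
E
```

```text
[[ 1.049e+02 -1.260e+01  1.000e-01]
 [ 1.059e+02  1.040e+01 -1.000e+00]
 [ 8.880e+01 -8.800e+00 -1.100e+00]
 [ 8.890e+01  8.000e+00 -8.000e-01]
 [ 8.070e+01 -4.000e-01 -1.900e+00]
 [ 6.910e+01 -7.000e-01 -1.800e+00]
 [ 5.530e+01 -4.000e-01 -1.500e+00]
 [ 2.970e+01 -3.000e-01 -2.400e+00]
 [ 5.900e+00 -3.000e-01 -3.400e+00]
 [-1.140e+01 -3.000e-01 -3.800e+00]
 [-2.070e+01 -3.000e-01 -3.700e+00]
 [-5.840e+01 -3.000e-01 -5.600e+00]]
[122 123 121 123 122 121 122 122 115 107 126 141 143 144 145 143 144 146
 144 145 146 146 144 147 146 147 147 146 148 147 148 147 147 149 149 150
 150 149 143 124 141 174 183 186 191 194 194 196 198 197 197 195 192 189
 178] [202 203 200 202 201 201 200 200 200 199 200 174 129 141 143 144 143 144
 144 144 144 146 146 145 146 147 149 146 147 149 146 147 147 148 147 148
 148 141 132 121 109  98 112 132 129 113 123 135 132 141 140 127 111  82
  62]
[ 0.646  0.767 -0.524  1.588  0.458  0.906  0.036] [ 0.56853647 -0.26455396  0.20590312] [0.679  0.7341 0.0011 0.0025] 0.19690391355177622
```

```bash
M="python3 -m pendant"
for i in 1 2 3; do $M '[[0,0,0,-0.0076,0.0079,0.032],[0,0,0,-0.0076,0.0079,0.032],[0,0,0,-0.0076,0.0079,0.032],[0,0,0,-0.0076,0.0079,0.032],[0,0,0,-0.0076,0.0079,0.032]]' | head -3; done
python3 - <<'E'
from h import *
plan(tobed(-.016,0.0005,.08),np.c_[bx,-by,-bz]); print(r.get_state()['q'].round(2))
E
```

```text
clock: 5.62
tool_pos: [0.5659, -0.2643, 0.2015]
eef_rot: [0.839, 0.538, 0.085, -0.006]
clock: 6.03
tool_pos: [0.5657, -0.2643, 0.2015]
eef_rot: [0.938, 0.305, 0.163, -0.01]
clock: 6.45
tool_pos: [0.5655, -0.2643, 0.2015]
eef_rot: [0.972, 0.051, 0.23, -0.014]
turn [-0.0012  0.0024 -0.0016] shift in target axes [  2.75  -12.085   3.089] in present axes [  2.712 -12.087   3.113]
[ 0.74  0.67 -0.38  1.99 -0.15  0.13 -0.84]
```

```bash
M="python3 -m pendant"
$M '[[0.18,-0.806,0,-0.0012,0.0024,-0.0016],[0.18,-0.806,0,0,0,0],[0.18,-0.806,0,0,0,0],[0.18,-0.806,0,0,0,0],[0.18,-0.806,0,0,0,0]]' | head -4
$M '[[0.18,-0.806,0,0,0,0],[0.18,-0.806,0,0,0,0],[0.18,-0.806,0,0,0,0],[0.18,-0.806,0,0,0,0],[0.18,-0.806,0,0,0,0]]' | head -4
$M '[[0.18,-0.806,0,0,0,0],[0.18,-0.806,0,0,0,0],[0.18,-0.806,0,0,0,0],[0.18,-0.806,0,0,0,0],[0.18,-0.806,0,0,0,0]]' | head -4
$M '[[0,0,0,0,0,0],[0,0,0,0,0,0]]'
python3 - <<'E'
from h import *
plan(tobed(-.016,0.0005,.0035),np.c_[bx,-by,-bz]); print(r.get_state()['q'].round(2))
s=r.get_state(); p,d=optics.snapshot('wrist'); np.savez('pics/w3.npz',p=p,d=d,M=cam('wrist',s)[4]); cv2.imwrite('pics/w3.png',p)
E
```

```text
clock: 6.87
tool_pos: [0.5756, -0.162, 0.2146]
eef_rot: [0.971, 0.056, 0.23, -0.013]
contact_force: [0.1, 0.2, -1.0]
clock: 7.28
tool_pos: [0.5857, -0.0711, 0.2278]
eef_rot: [0.972, 0.058, 0.227, -0.013]
contact_force: [0.5, 1.1, -1.2]
clock: 7.7
tool_pos: [0.5943, 0.0319, 0.2384]
eef_rot: [0.972, 0.056, 0.227, -0.014]
contact_force: [0.4, -0.3, -1.4]
clock: 7.87
tool_pos: [0.5946, 0.0329, 0.2385]
eef_rot: [0.972, 0.058, 0.227, -0.014]
contact_force: [0.1, -0.1, -1.5]
opening: 0.195
finger_force: 29.9
turn [-0.0025  0.0045  0.003 ] shift in target axes [-0.105 -0.397  6.373] in present axes [-0.012 -0.347  6.377]
[-0.21  0.53  0.11  2.12 -1.    0.06 -0.59]
```

View pics/w3.png

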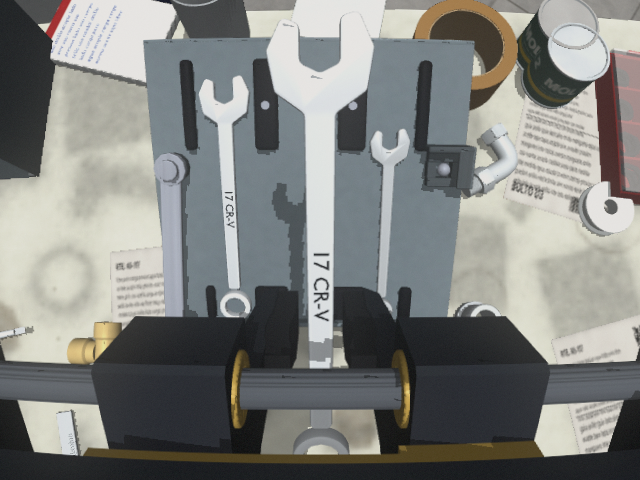

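The view shows the spanner over the middle slot and lined up between the lugs. However, q5 and q6 are at their limits (wrist straight), so descending needs the wrist branch flipped. I'll fit a kinematic model from the recorded states to choose the way round.

```bash
cat > fk.py <<'E'
from h import *
import itertools
from scipy.optimize import least_squares
s=r.get_state()
D=[([1.37278929,.68988901,-.19449676,1.56618994,.15730642,.90249192,-.21511518],[.14340683,-.6077719,.23800991],[.993288021,.115664496,-.000158,-.000779]),
([.646,.767,-.524,1.588,.458,.906,.036],[.56853647,-.26455396,.20590312],[.679,.7341,.0011,.0025]),
(s['q'],s['tool_pos'],s['eef_rot'])]
def fk(q,sg,p):
    A=lambda ax,a:R.from_rotvec(np.array(ax)*a)
    z,y=(0,0,1),(0,1,0)
    R2=A(z,p[0]+sg[0]*q[0])*A(y,q[1]); R4=R2*A(z,sg[1]*q[2])*A(y,q[3]); R6=R4*A(z,sg[2]*q[4])*A(y,q[5]); R7=R6*A(z,p[1]+sg[3]*q[6])
    P=np.array([p[7],p[8],p[2]])+R2.apply([p[6],0,p[3]])+R4.apply([-p[6],0,p[4]])+R7.apply([0,0,p[5]])
    return P,R7
def res(p,sg,D):
    o=[]
    for q,P,Q in D:
        a,b=fk(q,sg,p); o+=list((a-P)*5)+list((b.inv()*R.from_quat(Q)).as_rotvec())
    return np.array(o+list(np.array(p[6:9])*.01))
if __name__=='__main__':
    out=[]
    for sg in itertools.product([1,-1],repeat=4):
        for c0 in (0,1.57,3.14,-1.57):
          for c1 in (0,1.57,3.14,-1.57):
            f=least_squares(res,[c0,c1,.2,.4,.4,.2,0,0,0],args=(sg,D)); out.append((f.cost,sg,f.x.round(4).tolist()))
    out.sort(key=lambda t:t[0])
    for t in out[:3]: print(t)
E
python3 fk.py
```

```text
(np.float64(0.0007855695611666475), (-1, -1, -1, -1), [-0.0683, 1.5047, 0.3686, 0.5916, 0.3526, 0.3689, -0.0179, -0.0033, -0.0036])
(np.float64(0.0007855695611666527), (-1, -1, -1, -1), [-0.0683, 1.5047, 0.3686, 0.5916, 0.3526, 0.3689, -0.0179, -0.0033, -0.0036])
(np.float64(0.0007855695611666581), (-1, -1, -1, -1), [-0.0683, 1.5047, 0.3686, 0.5916, 0.3526, 0.3689, -0.0179, -0.0033, -0.0036])
```

```bash
cat > ik.py <<'E'
from fk import *
SG=(-1,-1,-1,-1); PP=least_squares(res,[0,1.57,.36,.59,.35,.37,0,0,0],args=(SG,D)).x
lo_=np.array([-3.01,-.46,-1.47,.13,-1,.04,-2.66]);hi_=np.array([3.01,2.08,1.51,2.56,4.14,2.09,2.66])
def ik(P,Rt,q0,reg=.02):
    Rt=R.from_matrix(Rt)
    def f(q):
        a,b=fk(q,SG,PP); return np.r_[(a-P)*5,(b.inv()*Rt).as_rotvec(),reg*(q-q0)*.1]
    q0=np.clip(q0,lo_+.01,hi_-.01); s=least_squares(f,q0,bounds=(lo_,hi_)); e=f(s.x)[:6]; return s.x,np.linalg.norm(e[:3])/5*1000,np.degrees(np.linalg.norm(e[3:]))
E
python3 - <<'E'
from ik import *
Rt=np.c_[bx,-by,-bz]; q=np.array(s['q'])
for z in (.155,.1,.05,.0035):
  P=tobed(-.016,0,z)
  seen=[]
  for q5 in (-.8,0,1,1.57,2.2,3.1):
    for q3 in (-.6,0,.6):
      q0=q.copy(); q0[4]=q5;q0[5]=.2;q0[2]=q3; q0[6]=-1.5+q5*-1
      x,e,a=ik(P,Rt,q0)
      if e<2 and a<1: seen.append(x.round(2).tolist())
  print(z); 
  for t in sorted(seen,key=lambda t:t[4])[::3]: print('  ',t)
E
```

```text
0.155
   [-0.15, 0.55, 0.03, 2.12, -1.0, 0.04, -0.6]
   [-0.15, 0.55, 0.03, 2.12, -1.0, 0.04, -0.6]
   [-0.07, 0.55, -0.1, 2.12, 1.07, 0.04, -2.66]
   [-0.07, 0.55, -0.1, 2.12, 1.07, 0.04, -2.66]
   [-0.07, 0.55, -0.1, 2.12, 1.07, 0.04, -2.66]
   [-0.07, 0.55, -0.1, 2.12, 1.07, 0.04, -2.66]
0.1
0.05
0.0035
```

```bash
python3 - <<'E'
from ik import *
Rt=np.c_[bx,-by,-bz]; rng=np.random.default_rng(1)
for z in (.155,.0035):
  P=tobed(-.016,0,z); sol=[]
  for i in range(60):
    q0=np.array([rng.uniform(-1.5,1.5),.7,rng.uniform(-1.4,1.4),2,rng.uniform(-1,4.1),.4,rng.uniform(-2.6,2.6)])
    x,e,a=ik(P,Rt,q0,.002)
    if e<2 and a<1: sol.append(x.round(2))
  print(z,len(sol))
  for t in sorted(sol,key=lambda t:t[4])[::max(1,len(sol)//14)]: print('  ',t.tolist())
E
```

```text
0.155 60
   [-0.15, 0.55, 0.03, 2.12, -1.0, 0.04, -0.6]
   [-0.15, 0.55, 0.03, 2.12, -1.0, 0.04, -0.6]
   [-0.15, 0.55, 0.03, 2.12, -1.0, 0.04, -0.6]
   [-0.15, 0.55, 0.03, 2.12, -1.0, 0.04, -0.6]
   [-0.15, 0.55, 0.03, 2.12, -1.0, 0.04, -0.6]
   [-0.07, 0.55, -0.1, 2.12, 1.07, 0.04, -2.66]
   [-0.07, 0.55, -0.1, 2.12, 1.07, 0.04, -2.66]
   [-0.07, 0.55, -0.1, 2.12, 1.07, 0.04, -2.66]
   [-0.07, 0.55, -0.1, 2.14, 2.03, 0.04, 2.66]
   [-0.07, 0.55, -0.1, 2.14, 2.03, 0.04, 2.66]
   [-0.07, 0.55, -0.1, 2.14, 2.03, 0.04, 2.66]
   [-0.15, 0.55, 0.03, 2.14, 4.14, 0.04, 0.54]
   [-0.15, 0.55, 0.03, 2.14, 4.14, 0.04, 0.54]
   [-0.15, 0.55, 0.03, 2.14, 4.14, 0.04, 0.54]
   [-0.15, 0.55, 0.03, 2.14, 4.14, 0.04, 0.54]
0.0035 26
   [0.19, 0.93, -0.57, 2.05, 2.15, 0.47, 2.66]
   [0.19, 0.93, -0.57, 2.05, 2.15, 0.47, 2.66]
   [0.19, 0.93, -0.57, 2.05, 2.15, 0.47, 2.66]
   [0.16, 0.91, -0.5, 2.05, 2.2, 0.43, 2.59]
   [0.11, 0.89, -0.41, 2.05, 2.3, 0.37, 2.48]
   [0.05, 0.88, -0.31, 2.05, 2.43, 0.32, 2.32]
   [0.04, 0.87, -0.3, 2.05, 2.46, 0.31, 2.29]
   [-0.0, 0.87, -0.22, 2.05, 2.6, 0.28, 2.13]
   [-0.02, 0.86, -0.19, 2.05, 2.67, 0.27, 2.06]
   [-0.03, 0.86, -0.18, 2.05, 2.71, 0.26, 2.01]
   [-0.04, 0.86, -0.17, 2.05, 2.73, 0.26, 1.99]
   [-0.04, 0.86, -0.16, 2.05, 2.76, 0.25, 1.96]
   [-0.05, 0.86, -0.14, 2.05, 2.79, 0.25, 1.92]
   [-0.06, 0.86, -0.13, 2.05, 2.83, 0.25, 1.88]
   [-0.08, 0.86, -0.1, 2.05, 2.92, 0.24, 1.78]
   [-0.1, 0.86, -0.07, 2.05, 3.01, 0.24, 1.68]
   [-0.11, 0.86, -0.06, 2.05, 3.04, 0.23, 1.65]
   [-0.11, 0.85, -0.05, 2.05, 3.07, 0.23, 1.62]
   [-0.12, 0.85, -0.03, 2.05, 3.13, 0.23, 1.56]
   [-0.18, 0.86, 0.06, 2.05, 3.38, 0.24, 1.29]
   [-0.19, 0.86, 0.09, 2.05, 3.46, 0.25, 1.2]
   [-0.2, 0.86, 0.09, 2.05, 3.48, 0.25, 1.18]
   [-0.27, 0.86, 0.21, 2.05, 3.74, 0.29, 0.89]
   [-0.44, 0.92, 0.51, 2.05, 4.12, 0.46, 0.44]
   [-0.45, 0.92, 0.54, 2.05, 4.14, 0.48, 0.42]
   [-0.45, 0.92, 0.54, 2.05, 4.14, 0.48, 0.42]
```

```bash
cat > sim.py <<'E'
from ik import *
def low(P,Rr):
    pts=np.array([[.106,.018,0],[.106,-.018,0],[-.087,.013,0],[-.087,-.013,0],[.037,.0935,-.064],[.037,-.0935,-.064],[-.037,.0935,-.064],[-.037,-.0935,-.064]])
    W=P+Rr.apply(pts); b=bed(W); return W[:,2].min(), b[:,2].min()
E
python3 - <<'E'
from sim import *
q=np.array(s['q']); P,R0=np.array(s['tool_pos']),R.from_quat(s['eef_rot'])
R1=R0*R.from_rotvec([0,-.3,0])
for dz in (0,.04,.07):
  for dx in (0,-.05):
    x,e,a=ik(P+[dx,0,dz],R1.as_matrix(),np.array([-.15,.55,0,2.1,0,.3,-1.5])); print(dz,dx,x.round(2),round(e,1),round(a,1))
    qq=x.copy(); m=[]
    for t in np.linspace(0,np.pi,7):
        qq[4]=x[4]+t; qq[6]=1.54; a_,b_=fk(qq,SG,PP); m.append((a_.round(3).tolist(),*np.round(low(a_,b_),3)))
    for k in m: print('    ',k)
E
```

```text
0 0 [-0.13  0.58  0.01  1.8  -0.03  0.6  -1.54] 0.0 0.0
     ([0.595, 0.031, 0.239], np.float64(0.222), np.float64(0.136))
     ([0.617, -0.072, 0.256], np.float64(0.242), np.float64(0.14))
     ([0.674, -0.148, 0.307], np.float64(0.288), np.float64(0.154))
     ([0.75, -0.175, 0.377], np.float64(0.332), np.float64(0.173))
     ([0.825, -0.146, 0.449], np.float64(0.38), np.float64(0.192))
     ([0.879, -0.07, 0.502], np.float64(0.419), np.float64(0.207))
     ([0.896, 0.033, 0.523], np.float64(0.438), np.float64(0.211))
0 -0.05 [-0.13  0.53  0.01  1.93 -0.04  0.52 -1.54] 0.0 0.0
     ([0.545, 0.031, 0.239], np.float64(0.222), np.float64(0.159))
     ([0.566, -0.06, 0.253], np.float64(0.239), np.float64(0.161))
     ([0.62, -0.127, 0.294], np.float64(0.276), np.float64(0.169))
     ([0.692, -0.15, 0.351], np.float64(0.309), np.float64(0.18))
     ([0.763, -0.125, 0.409], np.float64(0.344), np.float64(0.192))
     ([0.813, -0.057, 0.452], np.float64(0.373), np.float64(0.2))
     ([0.83, 0.035, 0.469], np.float64(0.387), np.float64(0.203))
0.04 0 [-0.13  0.53  0.02  1.75 -0.03  0.7  -1.
[... 1381 characters left out ...]
t64(0.537), np.float64(0.328))
     ([0.885, -0.095, 0.694], np.float64(0.609), np.float64(0.361))
     ([0.902, 0.034, 0.724], np.float64(0.638), np.float64(0.373))
0.07 -0.05 [-0.14  0.43  0.02  1.84 -0.03  0.71 -1.55] 0.0 0.0
     ([0.545, 0.031, 0.309], np.float64(0.292), np.float64(0.221))
     ([0.57, -0.089, 0.332], np.float64(0.317), np.float64(0.229))
     ([0.629, -0.177, 0.398], np.float64(0.377), np.float64(0.253))
     ([0.708, -0.208, 0.49], np.float64(0.436), np.float64(0.287))
     ([0.784, -0.174, 0.583], np.float64(0.512), np.float64(0.322))
     ([0.838, -0.085, 0.652], np.float64(0.566), np.float64(0.348))
     ([0.855, 0.036, 0.678], np.float64(0.591), np.float64(0.357))
```

```bash
M="python3 -m pendant"
$M '[[0,0,0,0,-0.024,0],[0,0,0,0,-0.024,0],[0,0,0,0,0,0],[0,0,0,0,0,0]]' | head -3
$M '[[0,0,0,0,0,-0.034],[0,0,0,0,0,-0.034],[0,0,0,0,0,-0.034],[0,0,0,0,0,-0.034],[0,0,0,0,0,0]]'
python3 - <<'E'
from sim import *
print(s['q'].round(3),s['tool_pos'].round(4))
x,e,a=ik(s['tool_pos'],R.from_quat(s['eef_rot']).as_matrix(),s['q']); print(x.round(3),e,a)
E
```

```text
clock: 8.25
tool_pos: [0.597, 0.03, 0.2369]
eef_rot: [0.983, 0.057, 0.172, -0.011]
clock: 8.67
tool_pos: [0.5952, 0.0311, 0.2367]
eef_rot: [0.949, 0.265, 0.17, 0.023]
contact_force: [0.3, 0.4, -0.6]
opening: 0.197
finger_force: 29.9
[-0.355  0.571  0.359  2.015 -0.744  0.313 -0.425] [0.5952 0.0311 0.2367]
[-0.312  0.568  0.324  2.013 -0.759  0.321 -0.396] 6.187423154926178e-05 5.972185183264308e-05
```

```bash
M="python3 -m pendant"
for i in 1 2 3; do $M '[[0,0,0,0,0,-0.035],[0,0,0,0,0,-0.035],[0,0,0,0,0,-0.035],[0,0,0,0,0,-0.035],[0,0,0,0,0,-0.035]]' | head -3; done
$M '[[0,0,0,0,0,-0.035],[0,0,0,0,0,-0.035],[0,0,0,0,0,-0.035],[0,0,0,0,0,0]]'
cat > q5.py <<'E'
from sim import *
import sys
q=np.array(s['q']); print(q.round(3),s['tool_pos'].round(4))
a0,b0_=fk(q,SG,PP); dt=float(sys.argv[1])
q2=q.copy(); q2[4]+=dt; a1,b1=fk(q2,SG,PP)
print('row turn',((b0_.inv()*b1).as_rotvec()/np.pi).round(4),'shift',(b0_.inv().apply(a1-a0)/.025).round(3))
for t in np.linspace(0,3.14-q[4],6):
    q2[4]=q[4]+t; a_,b_=fk(q2,SG,PP); print(q2[4].round(2),a_.round(3),np.round(low(a_,b_),3))
E
python3 q5.py 0.11
```

```text
clock: 9.08
tool_pos: [0.5956, 0.0313, 0.237]
eef_rot: [0.841, 0.513, 0.157, 0.069]
clock: 9.5
tool_pos: [0.5956, 0.0316, 0.2371]
eef_rot: [0.67, 0.722, 0.133, 0.109]
clock: 9.92
tool_pos: [0.5956, 0.0317, 0.2372]
eef_rot: [0.449, 0.877, 0.099, 0.141]
clock: 10.25
tool_pos: [0.5956, 0.0316, 0.2372]
eef_rot: [0.3, 0.938, 0.075, 0.155]
contact_force: [-0.2, 0.2, -1.6]
opening: 0.198
finger_force: 29.8
[-0.097  0.542 -0.048  2.002  0.091  0.254  0.734] [0.5956 0.0316 0.2372]
row turn [ 0.0063 -0.0061 -0.0339] shift [-0.307 -0.286 -0.006]
0.09 [0.596 0.032 0.237] [0.206 0.152]
0.7 [ 0.617 -0.019  0.248] [0.204 0.157]
1.31 [ 0.659 -0.048  0.275] [0.231 0.16 ]
1.92 [ 0.706 -0.043  0.307] [0.284 0.162]
2.53 [ 0.741 -0.006  0.333] [0.304 0.162]
3.14 [0.752 0.049 0.344] [0.292 0.159]
```

```bash
M="python3 -m pendant"
for i in 1 2 3; do $M '[[-0.307,-0.286,-0.006,0.0063,-0.0061,-0.0339],[-0.307,-0.286,-0.006,0.0063,-0.0061,-0.0339],[-0.307,-0.286,-0.006,0.0063,-0.0061,-0.0339],[-0.307,-0.286,-0.006,0.0063,-0.0061,-0.0339],[-0.307,-0.286,-0.006,0.0063,-0.0061,-0.0339]]' | head -3; done
python3 q5.py 0.11
```

```text
clock: 10.67
tool_pos: [0.6146, -0.0161, 0.2453]
eef_rot: [0.053, 0.978, -0.03, 0.198]
clock: 11.08
tool_pos: [0.6509, -0.0458, 0.2668]
eef_rot: [-0.198, 0.945, -0.13, 0.227]
clock: 11.5
tool_pos: [0.6909, -0.0494, 0.2934]
eef_rot: [-0.416, 0.851, -0.214, 0.238]
[-0.311  0.569  0.334  1.966  1.202  0.043  1.208] [ 0.6909 -0.0494  0.2934]
row turn [ 0.0014 -0.0005 -0.035 ] shift [-0.024 -0.063 -0.   ]
1.2 [ 0.691 -0.049  0.294] [0.263 0.159]
1.59 [ 0.696 -0.049  0.297] [0.287 0.153]
1.98 [ 0.7   -0.048  0.301] [0.27  0.149]
2.36 [ 0.704 -0.044  0.303] [0.257 0.147]
2.75 [ 0.707 -0.039  0.304] [0.249 0.147]
3.14 [ 0.708 -0.033  0.304] [0.248 0.149]
```

```bash
cat > jp.py <<'E'
from sim import *
import sys,json
qT=np.array(json.loads(sys.argv[1])); n=int(sys.argv[2]); q=np.array(s['q']); print(q.round(3),s['tool_pos'].round(4))
pa,ra=fk(q,SG,PP)
for i in range(1,n+1):
    b,rb=fk(q+(qT-q)*i/n,SG,PP)
    print(((ra.inv().apply(b-pa))/.025).round(2).tolist()+((ra.inv()*rb).as_rotvec()/np.pi).round(4).tolist(),np.round(low(b,rb),3)); pa,ra=b,rb
print(pa,bed(pa))
E
python3 jp.py '[-0.12,0.6,0.0,1.95,3.14,0.25,1.54]' 22
```

```text
[-0.311  0.569  0.334  1.966  1.202  0.043  1.208] [ 0.6909 -0.0494  0.2934]
[0.01, 0.02, 0.06, -0.0, 0.0006, -0.0327] [0.267 0.155]
[-0.01, -0.0, 0.06, 0.0004, 0.0003, -0.0326] [0.273 0.152]
[-0.02, -0.02, 0.06, 0.0008, 0.0001, -0.0326] [0.279 0.148]
[-0.03, -0.05, 0.05, 0.0013, -0.0001, -0.0326] [0.278 0.146]
[-0.04, -0.07, 0.05, 0.0018, -0.0003, -0.0325] [0.273 0.143]
[-0.05, -0.1, 0.05, 0.0023, -0.0004, -0.0325] [0.268 0.141]
[-0.06, -0.12, 0.05, 0.0029, -0.0005, -0.0324] [0.263 0.139]
[-0.06, -0.15, 0.05, 0.0034, -0.0006, -0.0323] [0.26  0.137]
[-0.06, -0.18, 0.05, 0.0039, -0.0006, -0.0322] [0.256 0.135]
[-0.06, -0.2, 0.04, 0.0045, -0.0005, -0.0321] [0.253 0.134]
[-0.06, -0.23, 0.04, 0.005, -0.0005, -0.032] [0.251 0.132]
[-0.05, -0.26, 0.04, 0.0055, -0.0003, -0.0319] [0.249 0.131]
[-0.04, -0.28, 0.04, 0.006, -0.0002, -0.0318] [0.248 0.13 ]
[-0.03, -0.31, 0.04, 0.0065, 0.0, -0.0317] [0.247 0.129]
[-0.02, -0.33, 0.04, 0.007, 0.0003, -0.0316] [0.247 0.128]
[-0.01, -0.35, 0.03, 0.0074, 0.0005, -0.0315] [0.247 0.127]
[0.01, -0.37, 0.03, 0.0079, 0.0009, -0.0314] [0.247 0.126]
[0.02, -0.39, 0.03, 0.0083, 0.0012, -0.0313] [0.248 0.126]
[0.04, -0.41, 0.03, 0.0086, 0.0016, -0.0312] [0.249 0.125]
[0.06, -0.42, 0.03, 0.0089, 0.0019, -0.031] [0.25  0.124]
[0.08, -0.44, 0.03, 0.0092, 0.0023, -0.0309] [0.252 0.124]
[0.1, -0.45, 0.02, 0.0095, 0.0028, -0.0308] [0.253 0.123]
[0.76753472 0.04879219 0.31845575] [[ 0.17763085 -0.01240056  0.15476584]]
```

```bash
M="python3 -m pendant"
$M '[[0.01,0.02,0.06,0,0.0006,-0.0327],[-0.01,0,0.06,0.0004,0.0003,-0.0326],[-0.02,-0.02,0.06,0.0008,0.0001,-0.0326],[-0.03,-0.05,0.05,0.0013,-0.0001,-0.0326],[-0.04,-0.07,0.05,0.0018,-0.0003,-0.0325]]' | head -3
$M '[[-0.05,-0.1,0.05,0.0023,-0.0004,-0.0325],[-0.06,-0.12,0.05,0.0029,-0.0005,-0.0324],[-0.06,-0.15,0.05,0.0034,-0.0006,-0.0323],[-0.06,-0.18,0.05,0.0039,-0.0006,-0.0322],[-0.06,-0.2,0.04,0.0045,-0.0005,-0.0321]]' | head -3
python3 jp.py '[-0.12,0.6,0.0,1.95,3.14,0.25,1.54]' 15
```

```text
clock: 11.92
tool_pos: [0.6973, -0.049, 0.2891]
eef_rot: [-0.617, 0.717, -0.272, 0.177]
clock: 12.33
tool_pos: [0.7156, -0.0405, 0.2939]
eef_rot: [0.774, -0.531, 0.324, -0.123]
[-0.216  0.58   0.171  1.947  1.954  0.137  1.492] [ 0.7156 -0.0405  0.2939]
[-0.03, -0.16, 0.04, 0.0038, 0.0, -0.0257] [0.251 0.133]
[-0.03, -0.18, 0.04, 0.0041, 0.0001, -0.0256] [0.249 0.132]
[-0.03, -0.2, 0.03, 0.0045, 0.0001, -0.0255] [0.248 0.131]
[-0.03, -0.22, 0.03, 0.0049, 0.0002, -0.0255] [0.247 0.13 ]
[-0.02, -0.23, 0.03, 0.0052, 0.0003, -0.0254] [0.246 0.129]
[-0.02, -0.25, 0.03, 0.0056, 0.0004, -0.0253] [0.245 0.128]
[-0.01, -0.27, 0.03, 0.0059, 0.0005, -0.0252] [0.245 0.127]
[-0.01, -0.28, 0.03, 0.0063, 0.0007, -0.0251] [0.245 0.126]
[0.0, -0.3, 0.03, 0.0066, 0.0008, -0.0251] [0.245 0.126]
[0.01, -0.31, 0.03, 0.0069, 0.001, -0.025] [0.245 0.125]
[0.02, -0.33, 0.03, 0.0072, 0.0012, -0.0249] [0.246 0.124]
[0.03, -0.34, 0.02, 0.0074, 0.0013, -0.0248] [0.247 0.123]
[0.04, -0.35, 0.02, 0.0077, 0.0015, -0.0247] [0.247 0.123]
[0.05, -0.36, 0.02, 0.0079, 0.0018, -0.0246] [0.248 0.122]
[0.06, -0.38, 0.02, 0.0082, 0.002, -0.0246] [0.249 0.121]
[0.76290266 0.04832036 0.31408884] [[ 0.17149586 -0.01236257  0.15300264]]
```

Tracking well: q5 is passing 1.95 as wanted.

```bash
M="python3 -m pendant"
$M '[[-0.03,-0.17,0.04,0.004,0,-0.0256],[-0.03,-0.18,0.04,0.0041,0,-0.0256],[-0.03,-0.2,0.03,0.0045,0,-0.0255],[-0.03,-0.22,0.03,0.0049,0,-0.0255],[-0.02,-0.23,0.03,0.0052,0,-0.0254]]' | head -3
$M '[[-0.02,-0.25,0.03,0.0056,0.0004,-0.0253],[-0.01,-0.27,0.03,0.0059,0.0005,-0.0252],[-0.01,-0.28,0.03,0.0063,0.0007,-0.0251],[0,-0.3,0.03,0.0066,0.0008,-0.0251],[0.01,-0.31,0.03,0.0069,0.001,-0.025]]' | head -3
$M '[[0.02,-0.33,0.03,0.0072,0.0012,-0.0249],[0.03,-0.34,0.02,0.0074,0.0013,-0.0248],[0.04,-0.35,0.02,0.0077,0.0015,-0.0247],[0.05,-0.36,0.02,0.0079,0.0018,-0.0246],[0.06,-0.38,0.02,0.0082,0.002,-0.0246]]'
python3 - <<'E'
from sim import *
Rt=np.c_[bx,-by,-bz]; q=np.array(s['q']); print(q.round(2),bed(s['tool_pos']))
for z in (.1,.06,.0035):
    print(z,[np.round(v,2) for v in ik(tobed(-.016,0,z),Rt,q)]); 
plan(tobed(-.016,0.0005,.10),Rt)
E
```

```text
clock: 12.75
tool_pos: [0.7336, -0.0244, 0.3011]
eef_rot: [0.859, -0.355, 0.359, -0.083]
clock: 13.17
tool_pos: [0.7509, 0.0049, 0.3093]
eef_rot: [0.905, -0.162, 0.39, -0.051]
clock: 13.58
tool_pos: [0.761, 0.0469, 0.317]
eef_rot: [0.91, 0.039, 0.412, -0.027]
contact_force: [-0.2, -0.1, -0.8]
opening: 0.198
finger_force: 29.9
[-0.03  0.6  -0.16  1.92  2.74  0.25  1.97] [[ 0.17101676 -0.0135275   0.15653355]]
0.1 [array([-0.06,  0.65, -0.1 ,  2.11,  2.74,  0.1 ,  1.98]), np.float64(0.0), np.float64(0.0)]
0.06 [array([-0.05,  0.73, -0.12,  2.08,  2.74,  0.16,  1.98]), np.float64(0.0), np.float64(0.0)]
0.0035 [array([-0.04,  0.84, -0.14,  2.03,  2.75,  0.22,  1.98]), np.float64(0.0), np.float64(0.0)]
turn [-0.0019 -0.12   -0.0075] shift in target axes [-7.481 -0.561  2.261] in present axes [-7.799 -0.374 -0.651]
```

```bash
python3 jp.py '[-0.05,0.73,-0.12,2.08,2.74,0.16,1.98]' 10
```

```text
[-0.03   0.598 -0.155  1.924  2.745  0.247  1.966] [0.761  0.0469 0.317 ]
[-0.83, -0.05, 0.21, 0.0012, -0.0117, -0.0008] [0.235 0.115]
[-0.82, -0.05, 0.21, 0.0012, -0.0117, -0.0008] [0.219 0.106]
[-0.81, -0.05, 0.21, 0.0012, -0.0117, -0.0007] [0.203 0.098]
[-0.81, -0.05, 0.21, 0.0012, -0.0117, -0.0007] [0.188 0.091]
[-0.8, -0.05, 0.22, 0.0012, -0.0117, -0.0007] [0.173 0.084]
[-0.79, -0.05, 0.22, 0.0012, -0.0117, -0.0007] [0.159 0.078]
[-0.79, -0.05, 0.22, 0.0012, -0.0117, -0.0006] [0.146 0.073]
[-0.78, -0.05, 0.22, 0.0012, -0.0117, -0.0006] [0.133 0.068]
[-0.78, -0.05, 0.22, 0.0012, -0.0117, -0.0006] [0.121 0.065]
[-0.77, -0.05, 0.22, 0.0012, -0.0117, -0.0006] [0.109 0.061]
[0.64077051 0.04823791 0.14981505] [[-0.01147269  0.00100451  0.06219528]]
```

```bash
M="python3 -m pendant"
$M '[[-0.83,-0.05,0.21,0.0012,-0.0117,-0.0008],[-0.82,-0.05,0.21,0.0012,-0.0117,-0.0008],[-0.81,-0.05,0.21,0.0012,-0.0117,-0.0007],[-0.81,-0.05,0.21,0.0012,-0.0117,-0.0007],[-0.8,-0.05,0.22,0.0012,-0.0117,-0.0007]]' | head -3
$M '[[-0.79,-0.05,0.22,0.0012,-0.0117,-0.0007],[-0.79,-0.05,0.22,0.0012,-0.0117,-0.0006],[-0.78,-0.05,0.22,0.0012,-0.0117,-0.0006],[-0.78,-0.05,0.22,0.0012,-0.0117,-0.0006],[-0.77,-0.05,0.22,0.0012,-0.0117,-0.0006]]' | head -3
$M '[[0,0,0,0,0,0]]'
python3 - <<'E'
from h import *
s=r.get_state(); p,d=optics.snapshot('wrist'); np.savez('pics/w4.npz',p=p,d=d,M=cam('wrist',s)[4]); cv2.imwrite('pics/w4.png',p)
print(s['q'].round(2),bed(s['tool_pos'])); plan(tobed(-.016,0.0005,.0035),np.c_[bx,-by,-bz])
E
```

```text
clock: 14.0
tool_pos: [0.7067, 0.0485, 0.2253]
eef_rot: [0.944, 0.05, 0.326, -0.028]
clock: 14.42
tool_pos: [0.6419, 0.0488, 0.1491]
eef_rot: [0.969, 0.061, 0.239, -0.03]
clock: 14.5
tool_pos: [0.6396, 0.0488, 0.1473]
eef_rot: [0.969, 0.061, 0.236, -0.031]
contact_force: [0.0, 0.7, -1.4]
opening: 0.196
finger_force: 29.9
[-0.05  0.74 -0.14  2.07  2.74  0.16  1.98] [[-0.01355317  0.00164859  0.06046728]]
turn [-0.0126 -0.0036  0.0025] shift in target axes [-0.207  0.035  2.3  ] in present axes [-0.233  0.124  2.294]
```

View pics/w4.png

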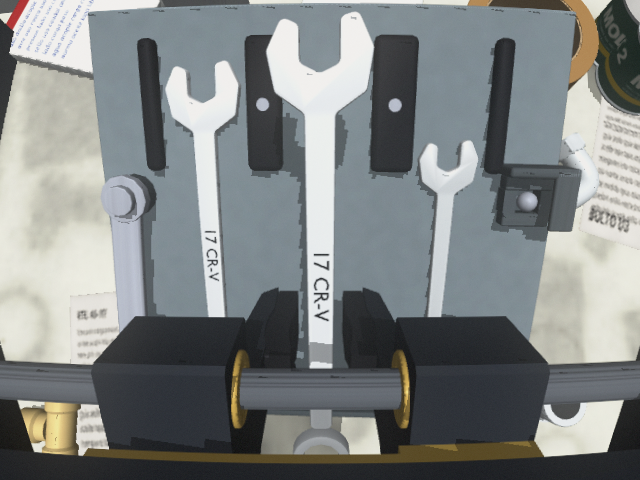

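The view shows the spanner hovering square over the slot, with the inner lug screws at (262,104) and (394,104). I'll refine the bed frame from this closer view.

```bash
python3 - <<'E'
from h import *
z=np.load('pics/w4.npz'); C=cam('wrist')[:4]+(z['M'],); d=z['d']
a=onplane(C,[(262,104),(394,104)],bz,b0+.008*bz); print('lug screws bed',bed(a)*1000)
uv=[(150,220),(265,220),(290,230),(380,220),(480,240),(470,120),(240,240),(210,30),(430,30)]
print('face z',(bed(depthpts(C,uv,d))*1000).round(1).tolist())
print('lug z',(bed(depthpts(C,[(262,85),(394,85),(148,100),(505,100)],d))*1000).round(1).tolist())
g=cv2.cvtColor(z['p'],cv2.COLOR_BGR2GRAY)
for row in (60,140): 
  x=g[row,240:430]; print(row,np.where(np.abs(np.diff(x.astype(int)))>20)[0]+240)
E
```

```text
lug screws bed [[ 66.50991865  31.340777     8.        ]
 [ 67.04238556 -30.58936257   8.        ]]
face z [[7.2, 95.5, 0.5], [8.4, 32.6, 1.0], [3.2, 19.5, 0.9], [9.3, -27.5, 0.2], [-0.5, -81.0, -0.2], [60.6, -69.4, -0.3], [-2.5, 46.1, 2.0], [101.1, 56.8, 1.6], [101.2, -46.7, 1.3]]
lug z [[74.9, 30.7, 10.3], [75.6, -30.3, 7.2], [68.8, 86.5, 9.3], [70.2, -82.1, 9.1]]
60 [243 244 266 267 268 298 299 338 339 370 371 372 373 417]
140 [246 247 282 294 304 305 333 334 345 369 370 412 413]
```

```bash
M="python3 -m pendant"
$M '[[-0.1,0.02,0.4,-0.0126,-0.0036,0.0025],[-0.1,0.02,0.4,0,0,0],[0,0,0.4,0,0,0],[0,0,0.4,0,0,0],[0,0,0.3,0,0,0]]'
$M '[[0,0,0,0,0,0],[0,0,0,0,0,0]]'|tail -4
python3 - <<'E'
from h import *
s=r.get_state(); print(bed(s['tool_pos'])*1000);plan(tobed(-.016,0.0005,.004),np.c_[bx,-by,-bz])
E
```

```text
clock: 14.97
tool_pos: [0.6614, 0.0495, 0.105]
eef_rot: [0.97, 0.052, 0.236, -0.012]
contact_force: [-0.1, -0.3, 0.0]
opening: 0.199
finger_force: 29.9
eef_rot: [0.97, 0.052, 0.236, -0.012]
contact_force: [0.2, -0.3, -0.7]
opening: 0.199
finger_force: 29.9
[[-1.39114990e+01  1.05958372e-02  1.36084993e+01]]
turn [ 0.0001 -0.0009 -0.0003] shift in target axes [-0.084 -0.02   0.384] in present axes [-0.085 -0.02   0.384]
```

```bash
M="python3 -m pendant"
$M '[[-0.05,-0.01,0.1,0,0,0],[-0.03,-0.01,0.1,0,0,0],[0,0,0.08,0,0,0],[0,0,0.07,0,0,0],[0,0,0,0,0,0]]'
$M '[[0,0,0.04,0,0,0],[0,0,0,0,0,0]]'
python3 - <<'E'
from h import *
s=r.get_state(); print(bed(s['tool_pos'])*1000)
E
```

```text
clock: 15.55
tool_pos: [0.663, 0.0507, 0.0972]
eef_rot: [0.97, 0.053, 0.236, -0.012]
contact_force: [-0.8, -0.9, -1.4]
opening: 0.195
finger_force: 29.9
clock: 15.72
tool_pos: [0.6635, 0.0508, 0.0965]
eef_rot: [0.97, 0.053, 0.236, -0.012]
contact_force: [-0.7, 1.1, -1.9]
opening: 0.201
finger_force: 29.9
[[-15.46929076   1.16247421   4.33537761]]
```

```bash
M="python3 -m pendant"
$M '[[0,0,0.04,0,0,0],[0,0,0.03,0,0,0],[0,0,0,0,0,0]]'
$M '[[0,0,0,0,0,0],[0,0,0,0,0,0],[0,0,0,0,0,0],[0,0,0,0,0,0],[0,0,0,0,0,0]]' -0.15
$M '[[0,0,-0.4,0,0,0],[0,0,-0.7,0,0,0],[0,0,-1,0,0,0],[0,0,0,0,0,0],[0,0,0,0,0,0]]'
python3 - <<'E'
from h import *
s=r.get_state(); p,d=optics.snapshot('wrist'); np.savez('pics/w5.npz',p=p,d=d,M=cam('wrist',s)[4]); cv2.imwrite('pics/w5.png',p)
print(s['q'].round(2),bed(s['tool_pos'])*1000)
E
```

```text
clock: 15.97
tool_pos: [0.6639, 0.0508, 0.0955]
eef_rot: [0.97, 0.053, 0.236, -0.012]
contact_force: [-3.5, -0.2, 4.4]
opening: 0.201
finger_force: 30.0
clock: 16.38
tool_pos: [0.6644, 0.0508, 0.0949]
eef_rot: [0.97, 0.053, 0.236, -0.012]
contact_force: [0.6, -0.5, 0.5]
opening: 0.429
finger_force: 0.0
clock: 16.8
tool_pos: [0.6403, 0.0483, 0.1432]
eef_rot: [0.97, 0.053, 0.237, -0.012]
contact_force: [0.4, -0.6, -0.2]
opening: 0.427
finger_force: 0.0
[-0.11  0.75 -0.07  2.08  2.71  0.18  1.97] [[-14.87798246   1.11570898  56.46108097]]
```

View pics/w5.png

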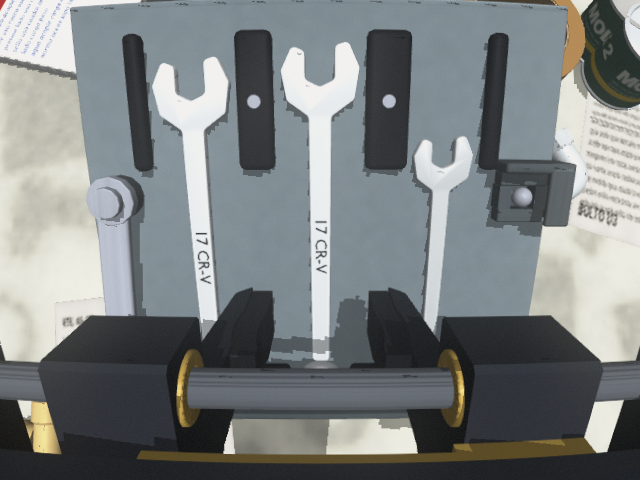

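```bash
python3 - <<'E'
from h import *
z=np.load('pics/w5.npz'); C=cam('wrist')[:4]+(z['M'],)
f=lambda uv:(bed(onplane(C,uv,bz,b0+.0065*bz))*1000).round(1).tolist()
print('mid tips',f([(293,47),(350,42)]),'left tips',f([(163,64),(219,58)]),'shaft mid',f([(320,150),(320,300)]),'screws',f([(253,101),(389,101)]))
print((bed(depthpts(C,[(300,80),(340,80),(320,150),(320,250),(320,300),(320,340)],z['d']))*1000).round(1).tolist())
E
```

```text
mid tips [[90.1, 12.8, 6.5], [92.3, -12.8, 6.5]] left tips [[83.8, 72.7, 6.5], [85.8, 46.5, 6.5]] shaft mid [[44.1, 0.6, 6.5], [-33.4, 0.5, 6.5]] screws [[66.6, 31.6, 6.5], [66.7, -31.3, 6.5]]
[[75.8, 9.7, 7.2], [75.9, -8.5, 6.1], [44.1, 0.6, 5.7], [-5.4, 0.6, 7.3], [-33.2, 0.5, 6.9], [-57.4, 0.5, 6.4]]
```

The spanner lies flat and centred (y≈+0.5), but it is about 6 mm above its ledge position compared with the left neighbour, which is borderline. I'll regrip lightly and slide it down.

```bash
M="python3 -m pendant"
$M '[[0,0,1,0,0,0],[0,0,0.7,0,0,0],[0,0,0.37,0,0,0],[0,0,0,0,0,0]]'
$M '[[0,0,0,0,0,0],[0,0,0,0,0,0],[0,0,0,0,0,0],[0,0,0,0,0,0]]' -1 10
$M '[[-0.06,0,0,0,0,0],[-0.06,0,0,0,0,0],[-0.06,0,0,0,0,0],[-0.06,0,0,0,0,0],[0,0,0,0,0,0]]'
python3 - <<'E'
from h import *
print(bed(r.get_state()['tool_pos'])*1000)
E
```

```text
clock: 17.18
tool_pos: [0.6636, 0.0508, 0.0936]
eef_rot: [0.971, 0.053, 0.235, -0.012]
contact_force: [-1.4, -0.5, 0.3]
opening: 0.423
finger_force: 0.0
clock: 17.52
tool_pos: [0.6636, 0.0508, 0.0956]
eef_rot: [0.97, 0.053, 0.236, -0.012]
contact_force: [-0.4, 1.0, -1.2]
opening: 0.211
finger_force: 10.0
clock: 17.93
tool_pos: [0.6582, 0.0501, 0.0927]
eef_rot: [0.97, 0.053, 0.236, -0.012]
contact_force: [-0.7, -0.0, 0.1]
opening: 0.213
finger_force: 10.0
[[-21.96719871   1.10358826   3.3678594 ]]
```

```bash
M="python3 -m pendant"
$M '[[0,0,0,0,0,0],[0,0,0,0,0,0],[0,0,0,0,0,0],[0,0,0,0,0,0]]' -0.15
$M '[[0,0,-0.4,0,0,0],[0,0,-0.7,0,0,0],[0,0,-1,0,0,0],[0,0,-1,0,0,0],[0,0,-0.5,0,0,0]]' | head -3
python3 - <<'E'
from h import *
s=r.get_state(); p,d=optics.snapshot('wrist'); np.savez('pics/w6.npz',p=p,d=d,M=cam('wrist',s)[4]); cv2.imwrite('pics/w6.png',p[:400,60:600])
p,d=optics.snapshot('top'); np.savez('pics/t6.npz',p=p,d=d)
C=cam('top'); m=(p.max(2)<45).astype(np.uint8); m[:, :245]=0; m[:,290:]=0; m[:265]=0; m[310:]=0
n,l,st,ce=cv2.connectedComponentsWithStats(m); print(st[1:],ce[1:])
for c in ce[1:]: print(bed(onplane(C,[c],bz,b0+.0335*bz))*1000)
E
```

```text
clock: 18.27
tool_pos: [0.6587, 0.0502, 0.093]
eef_rot: [0.97, 0.053, 0.236, -0.012]
contact_force: [-0.2, -0.4, 1.1]
opening: 0.428
finger_force: 0.0
clock: 18.68
tool_pos: [0.6164, 0.0457, 0.1754]
eef_rot: [0.97, 0.053, 0.237, -0.012]
[[257 265  33  24 410]
 [289 280   1   9   9]
 [284 294   6  16  53]] [[269.86829268 273.10487805]
 [289.         284.        ]
 [287.45283019 303.69811321]]
[[-122.66617284   96.98254677   33.5       ]]
[[-152.67243122   63.49535654   33.5       ]]
[[-197.13319719   74.00202714   33.5       ]]
```

View pics/w6.png

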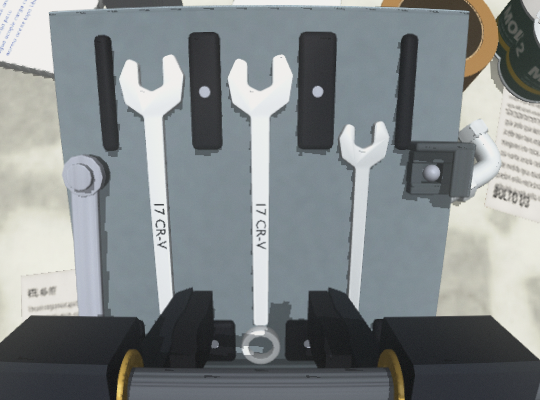

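The middle jaw tips are now level with the left neighbour's (rows about 55–61 for both). Next is the keeper: find the parked knob and check reach along its arc.

```bash
python3 - <<'E'
from ik import *
C=cam('top'); z=np.load('pics/top0.npz'); p=z['p']
m=(p.max(2)<50).astype(np.uint8); k=np.zeros_like(m); k[265:300,252:285]=m[265:300,252:285]
n,l,st,ce=cv2.connectedComponentsWithStats(k); 
for i in range(1,n):
    if st[i,4]>15: print(st[i],ce[i],bed(onplane(C,[ce[i]],bz,b0+.0335*bz))*1000)
kn=lambda th,zz=.028:tobed(.022-.165*np.sin(th),.1-.165*np.cos(th),zz)
print('pred px',proj(C,[kn(1.57,.0335),tobed(.022,.1,.015)]))
Rt=np.c_[bx,-by,-bz]; q=np.array(s['q']); print(q.round(2))
for P in [kn(1.57,.09),kn(1.57),kn(1.3),kn(1.),kn(.7),kn(.4),kn(.2),kn(0)]:
    x,e,a=ik(P,Rt,q,.1); q=x; print(P.round(3),x.round(2),round(e,1),round(a,1))
E
```

```text
[260 277   8  12  78] [263.66666667 282.79487179] [[-142.13935745  113.06891906   33.5       ]]
pred px [[270.25004026 282.26849448]
 [255.40831545 201.813733  ]]
[-0.13  0.67 -0.06  2.13  2.7   0.14  1.97]
[0.501 0.132 0.114] [-0.27  0.79 -0.22  2.44  2.68  0.6   1.75] 0.0 0.0
[0.529 0.135 0.059] [-0.25  0.93 -0.22  2.37  2.73  0.67  1.74] 0.0 0.0
[0.539 0.092 0.062] [-0.14  0.93 -0.22  2.38  2.81  0.66  1.77] 0.0 0.0
[0.562 0.049 0.071] [-0.03  0.9  -0.21  2.33  2.88  0.56  1.81] 0.0 0.0
[0.595 0.016 0.086] [ 0.05  0.86 -0.19  2.23  2.93  0.42  1.85] 0.0 0.0
[ 0.635 -0.006  0.105] [ 0.08  0.82 -0.17  2.11  2.94  0.26  1.88] 0.0 0.0
[ 0.664 -0.012  0.12 ] [ 0.08  0.81 -0.15  2.02  2.94  0.15  1.88] 0.0 0.0
[ 0.693 -0.013  0.135] [ 0.05  0.8  -0.12  1.93  2.93  0.05  1.88] 0.0 0.0
```

Parked knob found at bed (-142,113). This fits θ=1.65 on the 165 mm arc. I'll go above it with 7° extra outward tilt to keep the wrist off its singularity.

```bash
M="python3 -m pendant"
$M '[[-0.6,-0.56,0,0,0.0191,0],[-0.6,-0.56,0,0,0.0191,0],[-0.6,-0.56,0,0,0,0],[-0.6,-0.56,0,0,0,0],[-0.6,-0.56,0,0,0,0]]' | head -3
$M '[[-0.6,-0.56,0,0,0,0],[-0.6,-0.56,0,0,0,0],[-0.6,-0.56,0,0,0,0],[0,0,0,0,0,0]]' 
cat >> h.py <<'E'
Rk=np.c_[bx,-by,-bz]@R.from_rotvec([0,.12,0]).as_matrix()
kn=lambda th,zz=.027:tobed(.022-.165*np.sin(th),.1-.165*np.cos(th),zz)
E
python3 - <<'E'
from h import *
s=r.get_state(); print(s['q'].round(2),bed(s['tool_pos'])*1000); plan(kn(1.65,.07),Rk); plan(kn(1.65),Rk)
p,d=optics.snapshot('wrist'); cv2.imwrite('pics/w7.png',p)
C=cam('wrist',s); print(proj(C,[kn(1.65,.046)]))
E
```

```text
clock: 19.2
tool_pos: [0.5469, 0.1081, 0.1323]
eef_rot: [0.955, 0.051, 0.292, -0.015]
clock: 19.53
tool_pos: [0.5031, 0.149, 0.1055]
eef_rot: [0.955, 0.055, 0.289, -0.016]
contact_force: [-0.5, 0.7, -0.7]
opening: 0.427
finger_force: 0.0
[-0.33  0.87 -0.31  2.51  2.58  0.89  1.73] [[-143.68404042  116.13040537   80.35423067]]
turn [-0.0014  0.0017  0.0013] shift in target axes [-0.002  0.123  0.417] in present axes [-0.     0.125  0.416]
turn [-0.0014  0.0017  0.0013] shift in target axes [-0.208  0.123  2.125] in present axes [-0.197  0.132  2.125]
[[325.59421563 283.56738382]]
```

View pics/w7.png

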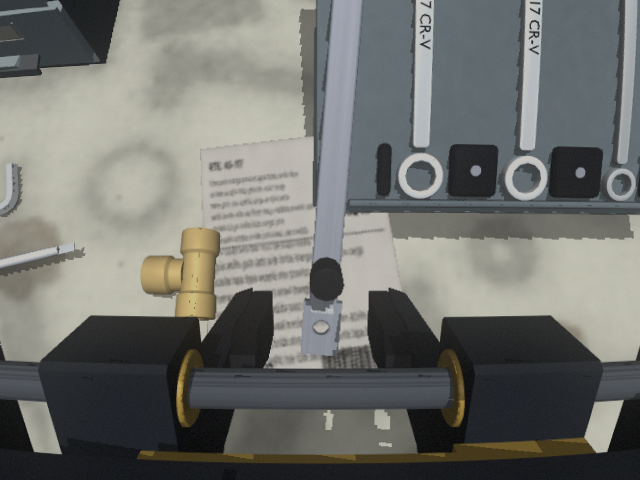

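The knob is at (326,283), exactly where predicted, between the fingers. Both rings sit on the ledge. Descend and grip it.

```bash
M="python3 -m pendant"
$M '[[-0.1,0.06,0.5,-0.0014,0.0017,0.0013],[-0.1,0.06,0.6,0,0,0],[0,0,0.6,0,0,0],[0,0,0.42,0,0,0],[0,0,0,0,0,0]]'
$M '[[0,0,0,0,0,0],[0,0,0,0,0,0],[0,0,0,0,0,0],[0,0,0,0,0,0]]' -1 15
cat > arc.py <<'E'
from h import *
import sys
ths=eval(sys.argv[1]); s=r.get_state(); b=bed(s['tool_pos'])[0]; print(b*1000, s['q'].round(2),'theta now',np.arctan2(.022-b[0],.1-b[1]))
Rr=R.from_matrix(Rk); print('turn',((R.from_quat(s['eef_rot']).inv()*Rr).as_rotvec()/np.pi).round(4))
p=s['tool_pos']
for t in ths:
    n=kn(t); print(round(t,3),(Rr.inv().apply(n-p)/.025).round(3).tolist()); p=n
E
python3 arc.py 'np.linspace(1.65,0.15,16)[1:]'
```

```text
clock: 20.0
tool_pos: [0.5338, 0.144, 0.0603]
eef_rot: [0.954, 0.048, 0.295, -0.013]
contact_force: [-0.1, 0.4, -0.7]
opening: 0.426
finger_force: 0.0
clock: 20.33
tool_pos: [0.5315, 0.1453, 0.0619]
eef_rot: [0.954, 0.05, 0.295, -0.014]
contact_force: [-0.6, 0.4, 1.0]
opening: 0.182
finger_force: 15.0
[-138.83813635  109.4579788    28.8403094 ] [-0.29  0.98 -0.3   2.45  2.63  0.94  1.74] theta now 1.629533015985905
turn [ 0.0014 -0.0018 -0.0011]
1.55 [-0.173, 0.516, 0.053]
1.45 [0.046, 0.658, 0.006]
1.35 [0.111, 0.65, 0.013]
1.25 [0.175, 0.636, 0.021]
1.15 [0.237, 0.615, 0.029]
1.05 [0.297, 0.588, 0.036]
0.95 [0.354, 0.555, 0.043]
0.85 [0.407, 0.517, 0.049]
0.75 [0.456, 0.473, 0.055]
0.65 [0.501, 0.425, 0.06]
0.55 [0.541, 0.373, 0.065]
0.45 [0.575, 0.316, 0.069]
0.35 [0.603, 0.257, 0.073]
0.25 [0.626, 0.195, 0.075]
0.15 [0.642, 0.131, 0.077]
```

```bash
M="python3 -m pendant"
$M '[[-0.17,0.52,0.05,0,0,0],[0.05,0.66,0.01,0,0,0],[0.11,0.65,0.01,0,0,0],[0.17,0.64,0.02,0,0,0],[0.24,0.61,0.03,0,0,0]]'
python3 arc.py 'np.linspace(1.15,0.15,11)[1:]'
```

```text
clock: 20.75
tool_pos: [0.5497, 0.0707, 0.066]
eef_rot: [0.954, 0.051, 0.296, -0.015]
contact_force: [-1.1, 2.8, 3.6]
opening: 0.189
finger_force: 15.0
[-128.05858559   33.25135521   27.81066689] [-0.1   0.97 -0.27  2.45  2.8   0.91  1.79] theta now 1.1522607428761111
turn [ 0.0004 -0.0024 -0.0005]
1.05 [0.271, 0.614, 0.065]
0.95 [0.354, 0.555, 0.043]
0.85 [0.407, 0.517, 0.049]
0.75 [0.456, 0.473, 0.055]
0.65 [0.501, 0.425, 0.06]
0.55 [0.541, 0.373, 0.065]
0.45 [0.575, 0.316, 0.069]
0.35 [0.603, 0.257, 0.073]
0.25 [0.626, 0.195, 0.075]
0.15 [0.642, 0.131, 0.077]
```

```bash
M="python3 -m pendant"
$M '[[0.27,0.61,0.05,0,0,0],[0.35,0.56,0.04,0,0,0],[0.41,0.52,0.05,0,0,0],[0.46,0.47,0.05,0,0,0],[0.5,0.42,0.06,0,0,0]]'
$M '[[0.54,0.37,0.06,0,0,0],[0.57,0.32,0.07,0,0,0],[0.6,0.26,0.07,0,0,0],[0.62,0.2,0.07,0,0,0],[0,0,0,0,0,0]]'
python3 arc.py '[.2,.15,.1,.06,.03,0,-.01]'
```

```text
clock: 21.17
tool_pos: [0.6, 0.0108, 0.0883]
eef_rot: [0.954, 0.051, 0.294, -0.014]
contact_force: [0.8, 3.2, -3.0]
opening: 0.181
finger_force: 15.0
clock: 21.58
tool_pos: [0.6578, -0.0118, 0.1167]
eef_rot: [0.954, 0.05, 0.296, -0.014]
contact_force: [3.7, 2.4, -7.4]
opening: 0.185
finger_force: 15.0
[-17.32381465 -60.42103315  27.9010645 ] [ 0.09  0.84 -0.2   2.14  2.93  0.44  1.9 ] theta now 0.24038877164425124
turn [ 0.0009 -0.0029 -0.0008]
0.2 [0.256, 0.052, 0.067]
0.15 [0.323, 0.057, 0.039]
0.1 [0.325, 0.041, 0.039]
0.06 [0.261, 0.021, 0.032]
0.03 [0.196, 0.009, 0.024]
0 [0.197, 0.003, 0.024]
-0.01 [0.066, -0.0, 0.008]
```

Now the last stretch over the ball, with a firmer grip.

```bash
M="python3 -m pendant"
$M '[[0.26,0.05,0.02,0,0,0],[0.32,0.05,0.03,0,0,0],[0.32,0.04,0.03,0,0,0],[0.26,0.02,0.03,0,0,0],[0.2,0.01,0.02,0,0,0]]' -1 30
$M '[[0.2,0,0.02,0,0,0],[0.1,0,0.01,0,0,0],[0,0,0,0,0,0]]'
python3 arc.py '[0]'
```

```text
clock: 22.0
tool_pos: [0.6805, -0.0124, 0.1286]
eef_rot: [0.956, 0.051, 0.289, -0.015]
contact_force: [-6.2, 4.0, -9.3]
opening: 0.179
finger_force: 30.0
clock: 22.25
tool_pos: [0.6879, -0.0118, 0.1325]
eef_rot: [0.956, 0.05, 0.29, -0.015]
contact_force: [-2.5, 4.1, -13.1]
opening: 0.181
finger_force: 30.0
[ 16.53562391 -63.75667915  28.22255326] [ 0.07  0.81 -0.17  2.04  2.91  0.3   1.91] theta now 0.03335649763318931
turn [ 0.0003  0.0013 -0.001 ]
0 [0.211, 0.05, 0.075]
```

```bash
M="python3 -m pendant"
$M '[[0.12,0,0.03,0,0,0],[0.12,0,0.03,0,0,0],[0,0,0,0,0,0]]'
python3 arc.py '[0]'
$M '[[0.12,0,0,0,0,0],[0.12,0,0,0,0,0],[0,0,0,0,0,0]]'
python3 arc.py '[0]'
```

```text
clock: 22.5
tool_pos: [0.6881, -0.0118, 0.1322]
eef_rot: [0.957, 0.05, 0.285, -0.015]
contact_force: [-14.4, 3.0, -5.2]
opening: 0.177
finger_force: 30.0
[ 16.57982177 -63.75571246  27.89611061] [ 0.07  0.81 -0.16  2.03  2.91  0.28  1.91] theta now 0.0330870910359762
turn [ 0.      0.0048 -0.0011]
0 [0.211, 0.05, 0.062]
clock: 22.75
tool_pos: [0.6882, -0.0118, 0.1323]
eef_rot: [0.959, 0.05, 0.28, -0.015]
contact_force: [-22.7, 2.3, -7.7]
opening: 0.179
finger_force: 30.0
[ 16.6967242  -63.72894975  27.95198187] [ 0.06  0.81 -0.15  2.02  2.91  0.25  1.91] theta now 0.032379260526610214
turn [-0.0003  0.0083 -0.0013]
0 [0.206, 0.051, 0.063]
```

Pushing at over 20 N gives no motion, so the bar is against its stop. Release, lift and look.

```bash
M="python3 -m pendant"
$M '[[0,0,0,0,0,0],[0,0,0,0,0,0],[0,0,0,0,0,0],[0,0,0,0,0,0]]' -0.2
$M '[[0,0,-0.4,0,0,0],[0,0,-0.7,0,0,0],[0,0,-0.9,0,0,0],[-0.5,0,-0.9,0,0,0],[-0.5,0,-0.9,0,0,0]]'
$M '[[-0.5,0,-0.5,0,0,0],[-0.5,0,0,0,0,0],[-0.5,0,0,0,0,0],[0,0,0,0,0,0]]'
python3 - <<'E'
from h import *
s=r.get_state(); C=cam('wrist',s); p,d=optics.snapshot('wrist'); np.savez('pics/w8.npz',p=p,d=d,M=C[4]); cv2.imwrite('pics/w8.png',p)
print(bed(s['tool_pos']),'pred knob top',proj(C,[kn(t,.046) for t in (0,.05)]),'bar end edges',proj(C,[tobed(.022+.008,-.1,.015),tobed(.022-.008,-.1,.015),tobed(.03,.06,.015),tobed(.014,.06,.015)]))
E
```

```text
clock: 23.08
tool_pos: [0.7049, -0.0139, 0.1429]
eef_rot: [0.953, 0.048, 0.297, -0.012]
contact_force: [0.2, -1.2, -0.2]
opening: 0.402
finger_force: 0.0
clock: 23.5
tool_pos: [0.6292, -0.0203, 0.2076]
eef_rot: [0.954, 0.049, 0.297, -0.013]
contact_force: [0.4, 0.7, 0.2]
opening: 0.4
finger_force: 0.0
clock: 23.83
tool_pos: [0.5886, -0.0247, 0.1942]
eef_rot: [0.955, 0.049, 0.294, -0.013]
contact_force: [0.3, -0.4, -0.3]
opening: 0.399
finger_force: 0.0
[[-0.04444759 -0.06592158  0.12887773]] pred knob top [[316.16307956 149.87434332]
 [315.89271349 164.45897914]] bar end edges [[370.60255227 139.41243342]
 [370.32896223 164.45867254]
 [125.81231686 142.45949338]
 [127.3686737  167.04147049]]
```

View pics/w8.png

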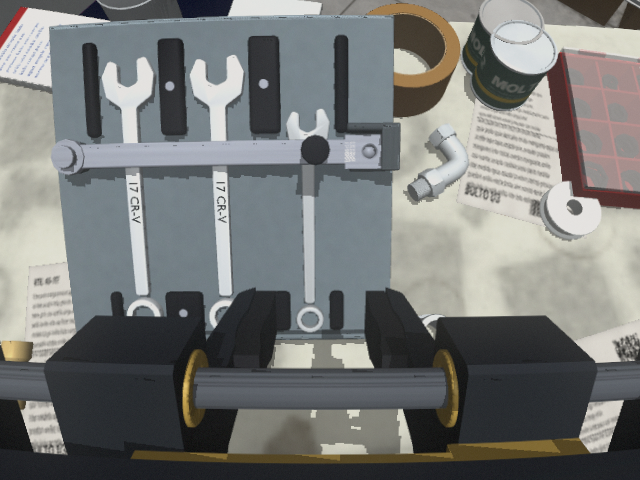

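The keeper knob is at (315,149), against a prediction of (316,150) for fully shut, and the ball sits in the bar's hole at (369,151). The big spanner lies level with its neighbour under the bar, and the robot is clear.

```bash
python3 -c "
from plant import r
print(r.finish_job())"
```

```text
the job is handed in; nothing more can be done
None
```

The job is handed in at about 24 s on the robot's clock: the big spanner lies flat in the middle slot, jaw up with its ring end at the ledge, and the keeper bar is shut with the ball seated in its hole; no verdict came back.

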